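Stock-take of flat packs: turn barcodes up and scan

ROBOT

A 6-joint arm with a two-finger parallel gripper is mounted at the origin on a cart in front of the work surface, level with it; the furniture and walls round the work are solid. World frame = base frame: x ahead of the robot, y to its left, z up, the work surface at z = 0. Lengths are in m, angles in degrees, forces in N, time in s.
With the tool pointing down it reaches from about 0.25 to 0.725 m from the base axis. Payload 9.7 kg.
Tool frame: the origin (TCP) lies midway between the tips of the shut fingers; the grasp point (between the pads) lies 19 mm behind it; z points along the fingers, x is the direction in which the jaws open and shut, and the axes are right-handed (so a half turn about z gives the same grasp; the last joint's range is limited). The gripper opens to 85 mm and grips with 20 to 120 N. Pads are 22 mm wide; open, the fingers measure 114 mm over their backs; the gripper's body (76 mm by 85 mm) begins 54 mm behind the grasp point. The pads swing forward as they close: fully open they stand 13 mm farther back than shut.
Start: joints at [-70.187, 4.979, 10.078, 95.1, 0, 90], TCP at [0.186, -0.517, 0.231] pointing down, gripper open.
Joint ranges: [-179.16, 179.16], [-48.56, 103.87], [-65.8, 70.77], [-126.05, 130.52], [-82.76, 87.17], [-180, 180]. Speed limits (degrees/s): [127.2, 127.2, 147.25, 180, 180, 180].

INTERFACE

Orientations are given as [roll, pitch, yaw] about the fixed x, y, z axes, in that order (R = Rz(yaw) Ry(pitch) Rx(roll)).
In Python, from workcell import bot, optics gives the robot as it stands.
- The arm moves only by the shell command python3 -m creep 'ROWS' [FORCE]. ROWS is JSON, a list of rows, each a list of 7 numbers: the shift along the tool's x, y, z in m, then the turn, a rotation vector about the tool's x, y, z in rad, then the opening, from 0 (shut) to 1 (fully open). A call has 1 to 8 rows; each row is the pose to reach, as a shift and turn from the pose commanded when the call began, along the tool's axes at that moment; what a row does not reach only later rows make up. A row lasts 1/10 s, in which the tool goes at most 50 mm and 8.59 degrees, less where a joint would pass 70% of its speed; a pose out of reach is approached as far as the arm can. A call with a gripper value outside its range is refused whole. The fingers move at their own pace and stop on an object; FORCE is the grip in N (left out, the last holds). Time passes only in rows, so rows that repeat a pose let the fingers close. It gives the time, the measured TCP pose, the force and the opening at its end, in the units of the state.
- bot.get_obs(): the state, without advancing time (a new reading comes with each control period).
- optics.camera(name): name is "scene" or "top" or "wrist"; returns the picture (480x640x3 uint8, red, green, blue); there is no depth.
- optics.camera_params(name): a dict with "camera_matrix" (3x3 intrinsics, pixels), "D" ([k1, k2, p1, p2, k3] as OpenCV has them; the pictures are not rectified), "R" (3x3) and "t" (3): a world point X has camera coordinates R X + t; the wrist camera has in their place "mount" (4x4, takes a point from camera to tool coordinates, whose origin is the TCP and whose axes are the tool frame's). Camera axes: x right, y down, z forward; pixel columns grow to the right and rows downward; lengths in m; the calibration is good to about 2 mm. A picture is of the moment at which its call begins: read the wrist's pose just before it. camera_params takes no time and is no camera call.
- bot.job_done(): hands the job in, once; it reports no verdict.
The state is a dict: "time": time; "q": joint angles; "qd": joint speeds; "joint_efforts": joint torques, N m; "ee_pos": TCP position; "tcp_rot": TCP orientation; "wrist_force": force on the tool from outside, world axes, zero at the start; "torque": the same for the moment, N m; "opening": finger opening in m.
Only numpy, scipy, OpenCV 4.12 (cv2) and the standard library are available. Lean on these libraries where they do the work, as an engineer would, in place of code of your own. Each camera call takes 0.05 s, during which the arm holds its last target.

TASK

Stock-take of the flat packs that lie in a row across the worktop: turn over every pack whose barcode is underneath, so that all of them lie flat on the worktop with the barcode on top. With the hand scanner, read the barcodes one after another from the left end of the row to the right, as the stock list runs: hold the scanner still for about a second, about 8 cm straight above the middle of each barcode and pointing at it. Then put the scanner back nose-down in its holder, and leave the other kitchen things alone.

Things in the scene. Friction and masses are not known exactly. Their poses are not given: they have to be found in the camera images.
- pack_a_center (a point): Pack in the first place of the row, the left end (largest y): flat steel fish tin with rounded corners, 106 x 60 x 28 mm, 0.16 kg, rigid, stands on a short end when put so; barcode down at the start. May be absent. The point is its very centre; x runs along its length, y along its width (60 mm), z points straight out of the face that carries the barcode (z up = barcode on top, z down = barcode underneath).
- pack_a_label (a point): Centre of the barcode sticker of the same pack (white paper 46 x 30 mm with black bars, at the middle of one large face, 14 mm from the pack's centre along z); axes as those of the pack's centre.
- pack_b_center (a point): Pack in the second place from the left: flat brown cardboard carton, 100 x 62 x 32 mm, 0.15 kg, rigid, stands on a short end when put so; barcode down at the start. May be absent. The point is its very centre; x runs along its length, y along its width (62 mm), z points straight out of the face that carries the barcode (z up = barcode on top, z down = barcode underneath).
- pack_b_label (a point): Centre of the barcode sticker of the same pack (white paper 46 x 30 mm with black bars, at the middle of one large face, 16 mm from the pack's centre along z); axes as those of the pack's centre.
- pack_c_center (a point): Pack in the third place from the left: flat steel fish tin with rounded corners, 106 x 60 x 28 mm, 0.16 kg, rigid, stands on a short end when put so; barcode already up at the start. May be absent. The point is its very centre; x runs along its length, y along its width (60 mm), z points straight out of the face that carries the barcode (z up = barcode on top, z down = barcode underneath).
- pack_c_label (a point): Centre of the barcode sticker of the same pack (white paper 46 x 30 mm with black bars, at the middle of one large face, 14 mm from the pack's centre along z); axes as those of the pack's centre.
- pack_d_center (a point): Pack in the fourth place, the right end (smallest y): flat brown cardboard carton, 100 x 62 x 32 mm, 0.15 kg, rigid, stands on a short end when put so; barcode down at the start. May be absent. The point is its very centre; x runs along its length, y along its width (62 mm), z points straight out of the face that carries the barcode (z up = barcode on top, z down = barcode underneath).
- pack_d_label (a point): Centre of the barcode sticker of the same pack (white paper 46 x 30 mm with black bars, at the middle of one large face, 16 mm from the pack's centre along z); axes as those of the pack's centre.
- scanner_grip (a point): Grip point of the cordless grey hand scanner (0.17 kg), on the centre line of its head, 70 mm from the nose, 26 mm from the back. The head is 46 mm (x) by 42 mm (y) here, with ribbed flanks on its two y sides to be held by; the pistol handle (28 mm thick, ends 100 mm from the centre line) sticks out to -x here, slightly rising. z runs from nose to back: up when it stands nose-down.
- scanner_window (a point): Centre of the reading window in the scanner's nose, 70 mm from the grip point along -z; the nose is 50 mm (x) by 46 mm (y). Axes as those of the grip point; the scanner looks along -z. It is always on and reads by itself: no trigger need be pulled.
- cup_floor (a point): Centre of the inner floor of the scanner's black holder, a fixed rectangular cup, open at the top; floor 6 mm above the worktop, inside 60 mm (x) by 56 mm (y), walls 5 mm thick and 40 mm high above that floor, foot 104 x 96 mm. x, y along its sides. At the start the scanner stands in it nose-down on this floor, its axes along the holder's.
- bowl: Bystander, loose, to be left alone: white bowl, 150 mm across, 67 mm high, right of the middle at the back. Origin at the centre of its underside, z up.
- salt: Bystander, loose, to be left alone: salt shaker with grey cap, 44 mm across, 90 mm high, behind the row. Origin at the centre of its underside, z up.
- garlic: Bystander, loose, to be left alone: garlic bulb, 60 mm across, 59 mm high, behind the row. Origin at the centre of its underside, z up.
- katori: Bystander, loose, to be left alone: small steel bowl turned upside down, 84 mm across, 45 mm high, left behind the row. Origin at the centre of its underside, z up.
- glass: Bystander, loose, to be left alone: steel drinking glass, 72 mm across, 95 mm high, far right at the front of the sink. Origin at the centre of its underside, z up.
Mind the look-alikes: they are no part of the job. Leave any purple look-alike of the part that bears pack_d_center alone.

How it is judged (in metres and radians):
On the way, in this order (a step that is already met when the one before it is completed fails the run):
1. the pack in the first (leftmost) place of the row lies barcode up and the scanner, nose down, points at the middle of its barcode, within 15 mm sideways, from 30 to 150 mm above, kept so for 0.8 s (angle between pack_a_label's own z axis and vertical below 0.15 rad and x of pack_a_label in the frame of scanner_window between -0.015 and 0.015 m and y of pack_a_label in the frame of scanner_window between -0.015 and 0.015 m and z of pack_a_label in the frame of scanner_window between -0.15 and -0.03 m), for 0.8 s.
2. the pack in the second place of the row lies barcode up and the scanner, nose down, points at the middle of its barcode, within 15 mm sideways, from 30 to 150 mm above, kept so for 0.8 s (angle between pack_b_label's own z axis and vertical below 0.15 rad and x of pack_b_label in the frame of scanner_window between -0.015 and 0.015 m and y of pack_b_label in the frame of scanner_window between -0.015 and 0.015 m and z of pack_b_label in the frame of scanner_window between -0.15 and -0.03 m), for 0.8 s.
3. the pack in the third place of the row lies barcode up and the scanner, nose down, points at the middle of its barcode, within 15 mm sideways, from 30 to 150 mm above, kept so for 0.8 s (angle between pack_c_label's own z axis and vertical below 0.15 rad and x of pack_c_label in the frame of scanner_window between -0.015 and 0.015 m and y of pack_c_label in the frame of scanner_window between -0.015 and 0.015 m and z of pack_c_label in the frame of scanner_window between -0.15 and -0.03 m), for 0.8 s.
4. the pack in the fourth (rightmost) place of the row lies barcode up and the scanner, nose down, points at the middle of its barcode, within 15 mm sideways, from 30 to 150 mm above, kept so for 0.8 s (angle between pack_d_label's own z axis and vertical below 0.15 rad and x of pack_d_label in the frame of scanner_window between -0.015 and 0.015 m and y of pack_d_label in the frame of scanner_window between -0.015 and 0.015 m and z of pack_d_label in the frame of scanner_window between -0.15 and -0.03 m), for 0.8 s.
At the end, for the whole second after the job is handed in: Every pack that is there lies flat on the worktop, barcode up (within 0.08 rad, label at pack height within 4 mm), at rest; the scanner stands nose-down in its holder on the cup's floor (within 12 mm of its middle, within 4 mm of the floor, upright within 0.12 rad), at rest (angle between each of pack_a_label, pack_b_label, pack_c_label, pack_d_label's own z axis and vertical below 0.08 rad and height (world z) of pack_a_label between 0.024 and 0.032 m and linear speed of each of pack_a, pack_b, pack_c, pack_d, scanner below 0.02 m/s and height (world z) of pack_b_label between 0.028 and 0.036 m and height (world z) of pack_c_label between 0.024 and 0.032 m and height (world z) of pack_d_label between 0.028 and 0.036 m and horizontal distance between scanner_window and cup_floor below 0.012 m and z of scanner_window in the frame of cup_floor below 0.004 m and angle between scanner_window's own z axis and vertical below 0.12 rad); the robot touches nothing.
It fails at once if a bystander (bowl, salt shaker, garlic, small steel bowl, glass) is pushed more than 30 mm or tipped over (distance of any of bowl, salt, garlic, katori, glass from where it was at the start of the episode above 0.03 m or angle between any of bowl, salt, garlic, katori, glass's own z axis and vertical above 0.6 rad).
Of pack_a, pack_b, pack_c, pack_d only 3 to 4 are there at a start; the rules pass over those that are not, and their reading is None.
At some moment in a run one of pack_a, pack_b, pack_c, pack_d may be knocked a few centimetres aside while the robot is not near it.
Once in a run the grip may slacken for a moment while it holds something.
It also fails if it takes over 210 s, if anything falls off the work surface, if the arm or the gripper's body presses on something with over 40 N, if the wrist force passes 120 N, or if a joint passes its speed limit or range.

## Working session

There is one attempt and no reset: what is moved stays moved. The work goes in short steps, Python scripts to look and compute and a shell command to move; the robot and the scene stay as the last step left them, time stands still between calls to the robot, and variables do not carry over. Pictures are saved under pics/ and viewed, and the job is handed in when it is done.

```bash
ls -la; mkdir -p pics; python3 - <<'E'
from workcell import bot, optics
import cv2
print(bot.get_obs())
for n in ["scene","top","wrist"]:
    im=optics.camera(n); cv2.imwrite(f"pics/{n}0.png",im[:,:,::-1])
    print(n,optics.camera_params(n))
E
```

```text
total 12
drwxr-xr-x  3 agent agent 4096 Dec  6 23:59 .
drwxr-xr-x 23 root  root  4096 Dec  6 23:59 ..
drwxr-xr-x  2 agent agent 4096 Dec  6 23:59 pics
{'time': 0.0, 'q': array([-7.01871345e+01,  5.01229321e+00,  1.00319831e+01,  9.51000765e+01,
       -5.70346873e-04,  8.99996175e+01]), 'qd': array([ 0.06824193, -0.0593037 , -0.02631144,  0.07144337, -0.02604125,
        0.03531205]), 'joint_efforts': array([-1.91008185e-03, -5.20388639e+01,  4.64806974e+01,  1.61010318e-02,
       -1.02352506e-04, -3.13895248e-05]), 'ee_pos': array([ 0.18633572, -0.51721131,  0.2305495 ]), 'tcp_rot': array([ 1.79999430e+02,  8.03866103e-02, -7.01867520e+01]), 'wrist_force': array([-0.09808376, -0.34474419,  0.74585212]), 'torque': array([-0.00173493,  0.01980544, -0.01098295]), 'opening': 0.08531703065331649}
scene {'camera_matrix': array([[504.14230089,   0.        , 325.59249819],
       [  0.        , 504.14230089, 228.41031437],
       [  0.        ,   0.        ,   1.        ]]), 'D': array([0.01754836, 0.        , 0.        , 0.        , 0.        ]), 'R': array([[-0.84503058, -0.53443219, -0.
[... 527 characters left out ...]
22121778,  0.00723996, -0.97519756]]), 't': array([-0.15944407,  0.58175534,  1.45882388])}
wrist {'camera_matrix': array([[380.97398644,   0.        , 320.08921608],
       [  0.        , 380.97398644, 240.74392497],
       [  0.        ,   0.        ,   1.        ]]), 'D': array([-0.00808687,  0.        ,  0.        ,  0.        ,  0.        ]), 'mount': array([[ 9.99999610e-01,  8.02952404e-04, -3.68570459e-04,
        -1.47516725e-03],
       [-6.69488545e-04,  9.60893550e-01,  2.76917204e-01,
        -7.02933491e-02],
       [ 5.76508311e-04, -2.76916850e-01,  9.60893712e-01,
        -1.42632231e-01],
       [ 0.00000000e+00,  0.00000000e+00,  0.00000000e+00,
         1.00000000e+00]])}
```

View pics/top0.png

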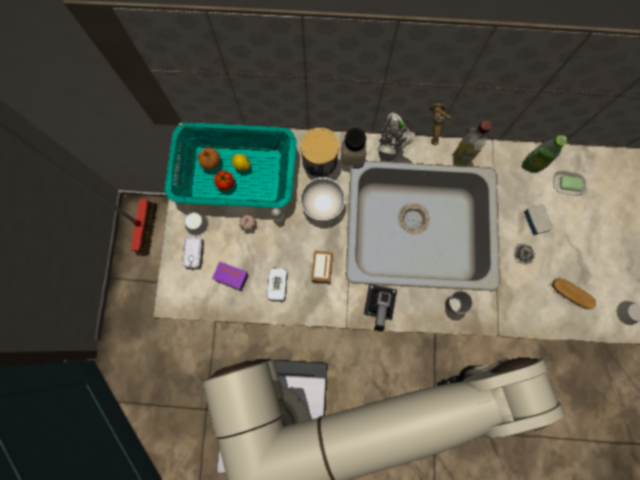

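View pics/scene0.png

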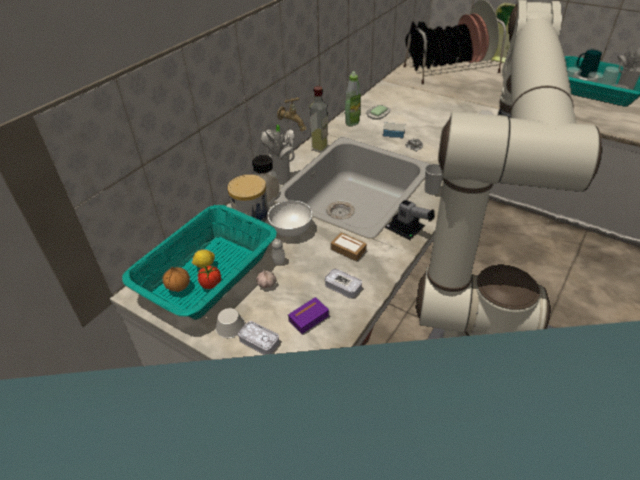

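View pics/wrist0.png

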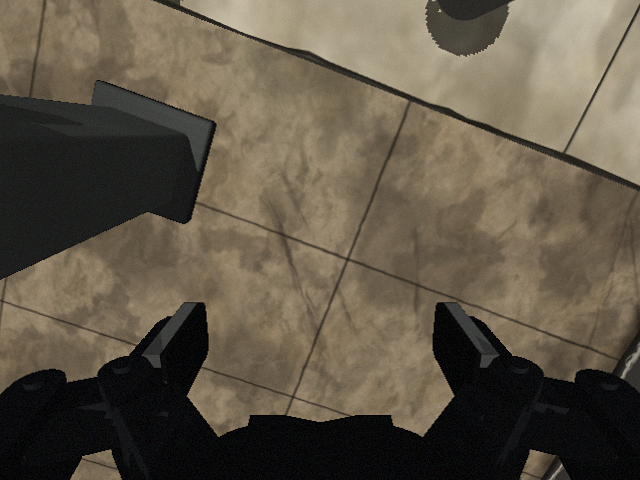

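```bash
cat > h.py <<'E'
import numpy as np, cv2
from workcell import bot, optics
from scipy.spatial.transform import Rotation as Ro
def cam(name, obs=None):
    p=optics.camera_params(name); K=np.array(p['camera_matrix']);D=np.array(p['D'])
    if 'R' in p: R=np.array(p['R']);t=np.array(p['t'])
    else:
        o=obs or bot.get_obs(); M=np.array(p['mount'])
        T=np.eye(4);T[:3,:3]=Ro.from_euler('xyz',o['tcp_rot'],degrees=True).as_matrix();T[:3,3]=o['ee_pos']
        W=np.linalg.inv(T@M);R=W[:3,:3];t=W[:3,3]
    return K,D,R,t
def px2w(name,uv,z,obs=None):
    K,D,R,t=cam(name,obs)
    u=cv2.undistortPoints(np.array(uv,float).reshape(-1,1,2),K,D).reshape(-1,2)
    out=[]
    C=-R.T@t
    for a in u:
        d=R.T@np.array([a[0],a[1],1]); s=(z-C[2])/d[2]; out.append(C+s*d)
    return np.array(out)
def w2px(name,X,obs=None):
    K,D,R,t=cam(name,obs)
    return cv2.projectPoints(np.array(X,float).reshape(-1,3),cv2.Rodrigues(R)[0],t,K,D)[0].reshape(-1,2)
def crop(name,fn,x0,y0,x1,y1,s,im=None):
    im=optics.camera(name) if im is None else im
    c=cv2.resize(im[y0:y1,x0:x1],None,fx=s,fy=s,interpolation=cv2.INTER_CUBIC)
    cv2.imwrite('pics/'+fn,c[:,:,::-1]); return im
np.set_printoptions(precision=4,suppress=True)
E
python3 - <<'E'
from h import *
im=cv2.imread('pics/top0.png')[:,:,::-1]
crop('top','topc.png',160,190,410,340,3.2,im)
im=cv2.imread('pics/scene0.png')[:,:,::-1]
crop('scene','scenec.png',200,170,460,365,3,im)
print(px2w('top',[[193,253],[230,275],[277,284],[322,267]],0.028))
print(px2w('top',[[380,300],[324,200],[278,215],[248,224],[193,222],[458,303]],0.0))
print(px2w('scene',[[258,337],[309,315],[343,283],[349,245]],0.028))
E
```

```text
[[ 0.5274  0.3027  0.028 ]
 [ 0.4606  0.172   0.028 ]
 [ 0.4394  0.0147  0.028 ]
 [ 0.5041 -0.13    0.028 ]]
[[ 0.4084 -0.3287  0.    ]
 [ 0.7454 -0.1239  0.    ]
 [ 0.6822  0.0322  0.    ]
 [ 0.6444  0.1331  0.    ]
 [ 0.641   0.3234  0.    ]
 [ 0.4124 -0.5888  0.    ]]
[[ 0.5286  0.3144  0.028 ]
 [ 0.4536  0.1806  0.028 ]
 [ 0.4348  0.0273  0.028 ]
 [ 0.5032 -0.125   0.028 ]]
```

View pics/topc.png

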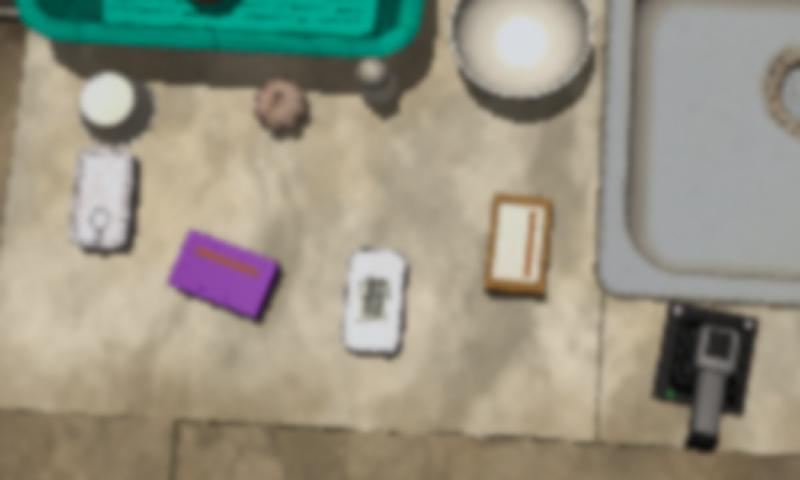

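View pics/scenec.png

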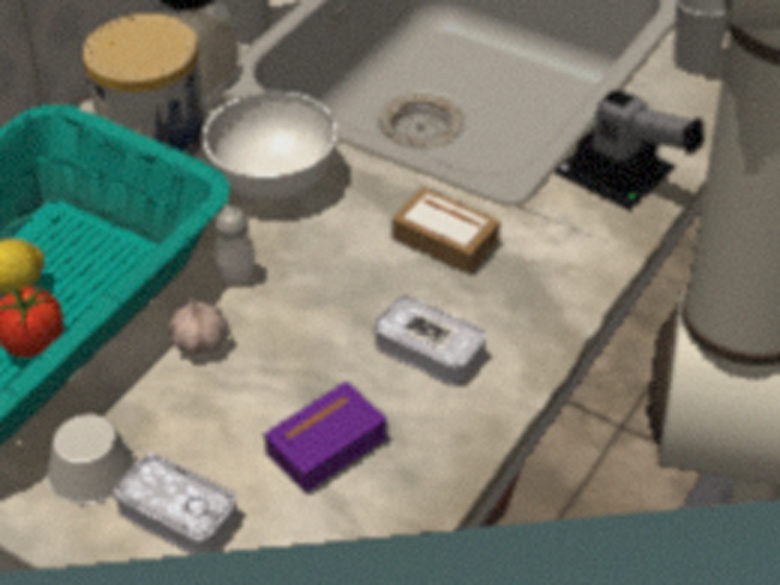

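Candidates in the top image: a tin at (193,253), with plain lid markings and a ring pull, which is pack_a barcode down. A purple carton at (230,275) is the look-alike, so I leave it and pack_b is absent. The tin at (277,284) with black bars is pack_c, barcode up. The brown carton at (322,267) is pack_d, with a printed front and no bars. The scanner stands at (380,300). I'll go to pack_d for a close check.

```bash
R='[-0.256,-0.43,0,0,0,0.436,1]'; python3 -m creep '[[-0.256,-0.43,0,0,0,0.436,1],[-0.256,-0.43,0,0,0,0.436,1],[-0.256,-0.43,0,0,0,0.436,1],[-0.256,-0.43,0,0,0,0.436,1],[-0.256,-0.43,0,0,0,0.436,1],[-0.256,-0.43,0,0,0,0.436,1],[-0.256,-0.43,0,0,0,0.436,1],[-0.256,-0.43,0,0,0,0.436,1]]' 60; python3 - <<'E'
from h import *
o=bot.get_obs(); print(o['time'],o['q'],o['ee_pos'],o['tcp_rot'])
E
```

```text
time: 0.95
ee_pos: [0.4342, -0.2154, 0.2313]
tcp_rot: [-180.0, -0.0, -95.2]
wrist_force: [0.7, -1.4, 0.5]
opening: 0.0853
0.95 [-26.3821  -3.9596   1.0761  95.0234  -0.0032 158.7896] [ 0.4342 -0.2154  0.2313] [-179.9897   -0.0074  -95.1717]
```

```bash
cat >> h.py <<'E'
def Rt(yaw,tilt=0):
    return Ro.from_euler('xyz',[180,0,yaw],degrees=True)*Ro.from_euler('x',tilt,degrees=True)
def row(pos,yaw,tilt=0,frm=None):
    """row from current (or frm=(pos,yaw,tilt)) TCP to TCP pos"""
    if frm is None:
        o=bot.get_obs(); p=np.array(o['ee_pos']);R=Ro.from_euler('xyz',o['tcp_rot'],degrees=True)
    else: p=np.array(frm[0]);R=Rt(*frm[1:])
    d=R.inv().apply(np.array(pos)-p); rv=(R.inv()*Rt(yaw,tilt)).as_rotvec()
    print('row',np.round(d,4),np.round(rv,4),'n',np.linalg.norm(d)/.05,np.degrees(np.linalg.norm(rv))/8.59)
def snap(name,fn):
    o=bot.get_obs(); im=optics.camera(name); cv2.imwrite('pics/'+fn,im[:,:,::-1]); return o,im
E
python3 -m creep '[[-0.09,-0.06,0,0,0,0,1],[-0.09,-0.06,0,0,0,0,1],[-0.09,-0.06,0,0,0,0,1],[-0.09,-0.06,0,0,0,0,1]]'; python3 - <<'E'
from h import *
o,im=snap('wrist','w1.png'); print(o['q'],o['ee_pos'],o['tcp_rot'])
E
```

```text
time: 1.35
ee_pos: [0.5017, -0.1317, 0.2307]
tcp_rot: [179.9, 0.0, -95.0]
wrist_force: [-1.2, -0.5, -0.1]
opening: 0.0853
[-14.7058   0.736    5.5954  94.9301  -0.0041 170.2897] [ 0.5017 -0.1317  0.2307] [179.9296   0.0079 -94.9955]
```

View pics/w1.png

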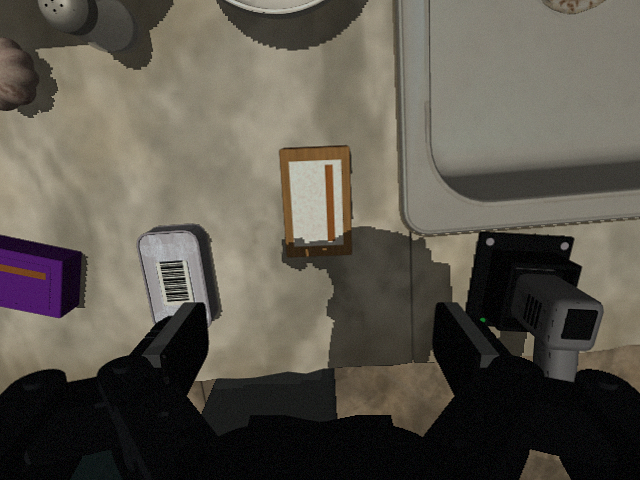

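```bash
python3 - <<'E'
from h import *
im=cv2.imread('pics/w1.png')[:,:,::-1]
crop('','w1c.png',260,130,380,270,4.2,im)
o={'ee_pos':np.array([0.5017,-0.1317,0.2307]),'tcp_rot':np.array([179.9296,0.0079,-94.9955])}
p=px2w('wrist',[[281,149],[350,147],[352,247],[285,248]],0.032,o);print(p,p.mean(0))
for i in range(4):
    d=p[(i+1)%4]-p[i];print(np.linalg.norm(d),np.degrees(np.arctan2(d[1],d[0])))
print(px2w('wrist',[[174,281]],0.028,o))
E
```

```text
[[ 0.5588 -0.101   0.032 ]
 [ 0.5553 -0.161   0.032 ]
 [ 0.4642 -0.157   0.032 ]
 [ 0.4687 -0.0943  0.032 ]] [ 0.5118 -0.1283  0.032 ]
0.06016771121428571 -93.34340374906716
0.0911849464764141 177.4638272221592
0.0628159382242187 85.9395768380793
0.09040002716656924 -4.204559054453803
[[0.4434 0.0177 0.028 ]]
```

View pics/w1c.png

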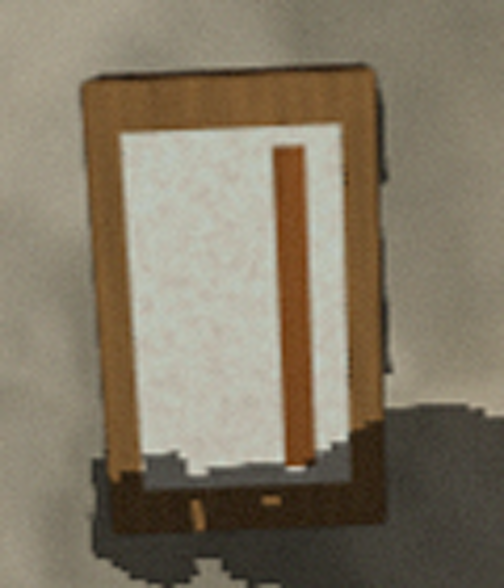

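```bash
python3 - <<'E'
from h import *
o={'ee_pos':np.array([0.5017,-0.1317,0.2307]),'tcp_rot':np.array([179.9296,0.0079,-94.9955])}
p=px2w('wrist',[[280,149.5],[349.3,145.7],[351.7,254.3],[286.7,256.7]],0.032,o);print(p,p.mean(0))
for i in range(4):
    d=p[(i+1)%4]-p[i];print(np.linalg.norm(d),np.degrees(np.arctan2(d[1],d[0])))
E
```

```text
[[ 0.5585 -0.1001  0.032 ]
 [ 0.5565 -0.1605  0.032 ]
 [ 0.4571 -0.1563  0.032 ]
 [ 0.46   -0.095   0.032 ]] [ 0.508 -0.128  0.032]
0.060481359719583745 -91.90605399476931
0.09949561329429382 177.56009624638884
0.061355420084650975 87.27125415781073
0.09862667337517786 -2.948755739944307
```

```bash
python3 - <<'E'
from h import *
row([.525,-.1288,.08],-92.7,-20)
row([.525,-.1288,.003],-92.7,-20,([.525,-.1288,.08],-92.7,-20))
E
```

```text
row [-0.0061 -0.0236  0.1509] [-0.3479  0.0072 -0.0413] n 3.0572253499903037 2.337480710207983
row [ 0.     -0.0263  0.0724] [0. 0. 0.] n 1.5400000000000005 0.0
```

```bash
python3 -m creep '[[-0.006,-0.024,0.151,-0.348,0.007,-0.041,1],[-0.006,-0.024,0.151,-0.348,0.007,-0.041,1],[-0.006,-0.024,0.151,-0.348,0.007,-0.041,1],[-0.006,-0.024,0.151,-0.348,0.007,-0.041,1],[-0.006,-0.024,0.151,-0.348,0.007,-0.041,1]]'; python3 - <<'E'
from h import *
o,im=snap('wrist','w2.png'); print(o['q'],o['ee_pos'],o['tcp_rot'])
row([.525,-.1288,.003],-92.7,-20)
E
```

```text
time: 1.9
ee_pos: [0.5244, -0.1303, 0.0791]
tcp_rot: [159.9, 0.1, -92.9]
wrist_force: [-1.5, 0.5, 1.6]
opening: 0.0855
[-12.2793  23.8092  12.99    99.061   -3.1679 171.1617] [ 0.5244 -0.1303  0.0791] [159.8791   0.0513 -92.8948]
row [-0.0015 -0.0265  0.0743] [-0.0025  0.0013 -0.0031] n 1.5784898521824748 0.028180386785587094
```

View pics/w2.png

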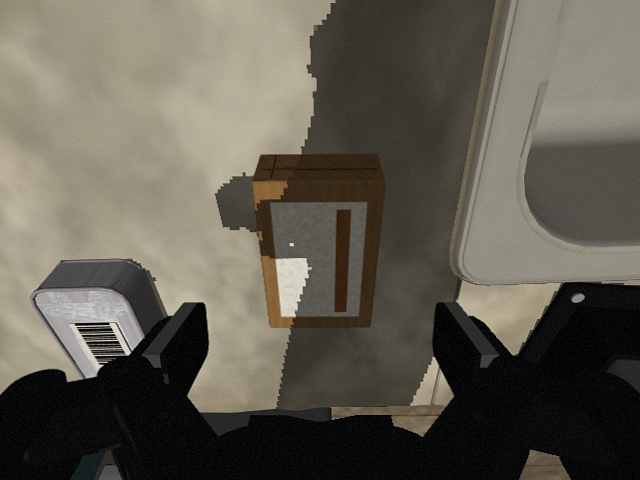

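```bash
python3 -m creep '[[-0.001,-0.018,0.05,0,0,-0.003,1],[-0.001,-0.0265,0.073,0,0,-0.003,1],[-0.001,-0.0265,0.074,0,0,-0.003,1],[-0.001,-0.0265,0.074,0,0,-0.003,0.5],[-0.001,-0.0265,0.074,0,0,-0.003,0.4],[-0.001,-0.0265,0.074,0,0,-0.003,0.4],[-0.001,-0.0265,0.074,0,0,-0.003,0.4]]' 60; python3 - <<'E'
from h import *
o,im=snap('wrist','w3.png'); print(o['q'],o['ee_pos'],o['tcp_rot'],o['opening'],o['wrist_force'])
E
```

```text
time: 2.65
ee_pos: [0.527, -0.1288, 0.006]
tcp_rot: [160.4, 0.0, -92.6]
wrist_force: [-0.3, -0.9, 8.7]
opening: 0.061
[-12.0808  25.479    7.1709  91.0691  -3.1559 171.1035] [ 0.527  -0.1288  0.006 ] [160.3772   0.     -92.6453] 0.06098240063164928 [-0.3041 -0.8747  8.6931]
```

View pics/w3.png

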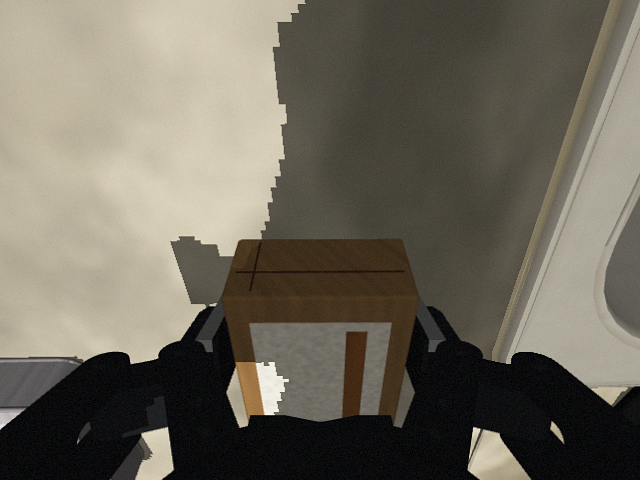

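```bash
python3 - <<'E'
from h import *
D=[([-70.187,5.012,10.032,95.10,0,90],[.18634,-.51721,.23055]),([-26.382,-3.96,1.076,95.023,0,158.8],[.4342,-.2154,.2313]),([-14.706,.736,5.595,94.93,0,170.3],[.5017,-.1317,.2307]),
([-12.279,23.809,12.99,99.061,-3.168,171.16],[.5244,-.1303,.0791]),([-12.081,25.479,7.171,91.069,-3.156,171.1],[.527,-.1288,.006])]
from scipy.optimize import least_squares
def fk(q,p):
    q=np.radians(q);a2,a3,L,h,w,r0=p
    el=q[2]-q[1]; pit=q[1]-q[2]+q[3]
    r=r0+a2*np.sin(q[1])+a3*np.cos(el); z=h+a2*np.cos(q[1])+a3*np.sin(el)
    # w: j4->j5 along? ; L from j5 to tcp
    r+=(w+L*np.cos(q[4]))*np.cos(pit); z-=(w+L*np.cos(q[4]))*np.sin(pit); s=L*np.sin(q[4])
    return r,z
def res(p):
    o=[]
    for q,x in D:
        r,z=fk(q,p);o+=[r-np.hypot(x[0],x[1]),z-x[2]]
    return np.array(o)
s=least_squares(lambda p:np.r_[res(p)*1000,(p-np.array([.4,.4,.2,.2,.1,0]))*.1],[.4,.4,.2,.2,.1,0])
print(s.x,res(s.x)*1000)
E
```

```text
[ 0.4277  0.5178  0.8356  0.1617 -0.4331 -0.0022] [ 0.6296 -0.     -0.5674  0.0078  0.0035  0.0002  2.2312 -0.6294 -2.2968
  0.6214]
```

```bash
python3 -m creep '[[0,0,0,0,0,0,1],[0,0,0,0,0,0,1],[0,0,0,0,0,0,1],[0,0.04,-0.11,0,0,0,1],[0,0.06,-0.17,0.34,0,0,1],[0,0.06,-0.17,0.34,0,0,1],[0,0.06,-0.17,0.34,0,0,1],[0,0.06,-0.17,0.34,0,0,1]]' && python3 -m creep '[[0,0,0,0,0,-1.1,1],[0,0,0,0,0,-1.1,1],[0,0,0,0,0,-1.1,1],[0,0,0,0,0,-1.1,1],[0,0,0,0,0,-1.1,1],[0,0,0,0,0,-1.1,1],[0,0,0,0,0,-1.1,1],[0,0,0,0,0,-1.1,1]]' &&  python3 -m creep '[[0,0,0,0,0,-1.1,1],[0,0,0,0,0,-1.1,1],[0,0,0,0,0,-1.1,1],[0,0,0,0,0,-1.1,1],[0,0,0,0,0,-1.1,1],[0,0,0,0,0,-1.1,1],[0,0,0,0,0,-1.1,1],[0,0,0,0,0,-1.1,1]]' && python3 - <<'E'
from h import *
o,im=snap('wrist','w4.png'); print(o['q'],o['ee_pos'],o['tcp_rot'],o['opening'],o['wrist_force'])
row([.4,-.1288,.2],87.3,0)
E
```

```text
time: 3.5
ee_pos: [0.5278, -0.1289, 0.1894]
tcp_rot: [-179.7, -0.1, -92.7]
wrist_force: [-0.1, -0.5, -0.5]
opening: 0.0857
time: 4.3
ee_pos: [0.5268, -0.1284, 0.1812]
tcp_rot: [179.8, 0.5, -29.3]
wrist_force: [0.8, 0.2, 0.4]
opening: 0.0856
time: 5.1
ee_pos: [0.5268, -0.1284, 0.1812]
tcp_rot: [-179.6, 0.4, 33.7]
wrist_force: [-0.4, -0.1, 0.9]
opening: 0.0858
[-13.687    3.732    3.2039  90.0349  -0.0254  42.5789] [ 0.5268 -0.1284  0.1812] [-179.6026    0.3996   33.7356] 0.0857813007026157 [-0.367  -0.1185  0.9385]
row [-0.1058 -0.0702 -0.0175] [-0.0097  0.0032 -0.9347] n 2.5639265508668996 6.234736276649012
```

View pics/w4.png

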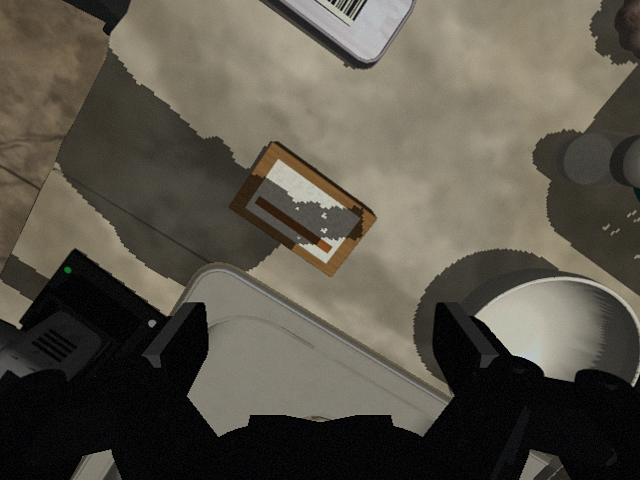

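```bash
python3 -m creep '[[-0.09,-0.08,-0.02,0,0,-0.935,1],[-0.09,-0.08,-0.02,0,0,-0.935,1],[-0.09,-0.08,-0.02,0,0,-0.935,1],[-0.09,-0.08,-0.02,0,0,-0.935,1],[-0.09,-0.08,-0.02,0,0,-0.935,1],[-0.09,-0.08,-0.02,0,0,-0.935,1],[-0.09,-0.08,-0.02,0,0,-0.935,1],[-0.09,-0.08,-0.02,0,0,-0.935,1]]'; python3 - <<'E'
from h import *
o,im=snap('wrist','w5.png'); print(o['q'],o['ee_pos'],o['tcp_rot'],o['opening'],o['wrist_force'])
row([.4445,-.125,.0956],87.3,-30)
E
```

```text
time: 5.95
ee_pos: [0.4078, -0.1113, 0.2026]
tcp_rot: [-179.5, -0.1, 86.9]
wrist_force: [0.6, 0.8, -0.4]
opening: 0.0854
[-15.2349 -12.3367  -9.5246  93.3327  -0.0358 -12.175 ] [ 0.4078 -0.1113  0.2026] [-179.4835   -0.0748   86.94  ] 0.085405156402779 [ 0.6067  0.8489 -0.3918]
row [-0.0118  0.0383  0.1067] [-0.5325  0.0007 -0.0078] n 2.2795724479570767 3.5521881302759954
```

View pics/w5.png

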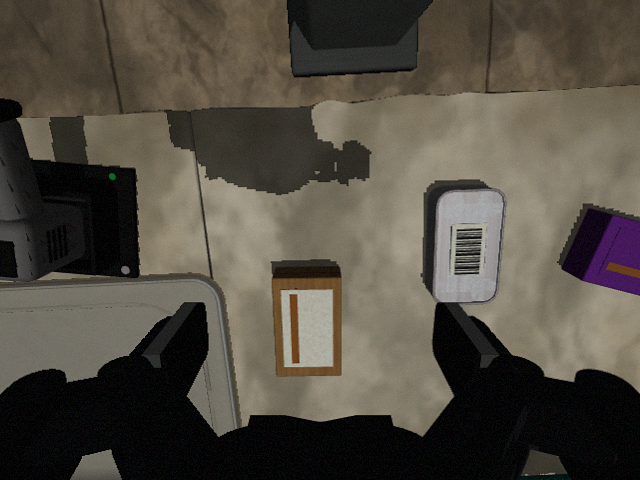

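```bash
python3 - <<'E'
from h import *
o={'ee_pos':np.array([ 0.4078,-0.1113,0.2026]),'tcp_rot':np.array([-179.4835,-0.0748,86.94])}
p=px2w('wrist',[[272,277],[341,277],[341,375],[276.5,376]],0.032,o);print(p,p.mean(0))
for i in range(4):
    d=p[(i+1)%4]-p[i];print(np.linalg.norm(d),np.degrees(np.arctan2(d[1],d[0])))
print(px2w('wrist',[[468,249]],0.028,o))
E
```

```text
[[ 0.4561 -0.1543  0.032 ]
 [ 0.4594 -0.0939  0.032 ]
 [ 0.5582 -0.0976  0.032 ]
 [ 0.5561 -0.1587  0.032 ]] [ 0.5075 -0.1261  0.032 ]
0.060552925876243745 86.95305167580383
0.0989541776798027 -2.175766379431343
0.06115159900110027 -92.04006887167438
0.10002151119081136 177.4773795067573
[[0.4408 0.0179 0.028 ]]
```

```bash
python3 -m creep '[[-0.013,0.038,0.107,-0.532,0,-0.01,1],[-0.013,0.038,0.107,-0.532,0,-0.01,1],[-0.013,0.038,0.107,-0.532,0,-0.01,1],[-0.013,0.038,0.107,-0.532,0,-0.01,1],[-0.013,0.038,0.107,-0.532,0,-0.01,1]]'; python3 - <<'E'
from h import *
o,im=snap('wrist','w6.png'); print(o['q'],o['ee_pos'],o['tcp_rot'],o['opening'],o['wrist_force'])
row([.4945,-.1268,.010],87.5,-30)
E
```

```text
time: 6.5
ee_pos: [0.4418, -0.1256, 0.0929]
tcp_rot: [150.0, -0.0, 87.4]
wrist_force: [0.2, -0.3, -0.4]
opening: 0.0854
[-21.7028 -39.397  -45.3893  55.3878   9.4183 -16.6683] [ 0.4418 -0.1256  0.0929] [149.9952  -0.0126  87.3764] 0.08542750923040238 [ 0.1743 -0.307  -0.4171]
row [0.0018 0.0017 0.0995] [-0.      0.0018 -0.0012] n 1.9912732534850492 0.014216898411241812
```

View pics/w6.png

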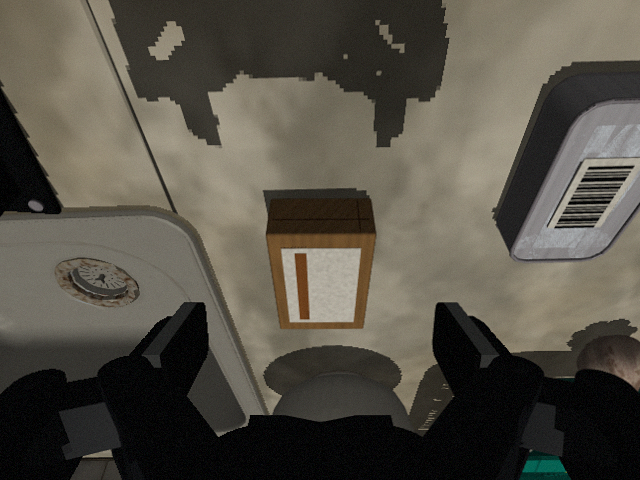

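```bash
python3 -m creep '[[0.001,0.002,0.05,0,0,0,1],[0.002,0.002,0.099,0,0,0,1],[0.002,0.002,0.0995,0,0,0,1],[0.002,0.002,0.0995,0,0,0,0.4],[0.002,0.002,0.0995,0,0,0,0.4],[0.002,0.002,0.0995,0,0,0,0.4],[0.002,0.002,0.0995,0,0,0,0.4],[0.002,0.002,0.0995,0,0,0,0.4]]' 60; python3 - <<'E'
from h import *
o,im=snap('wrist','w7.png'); print(o['q'],o['ee_pos'],o['tcp_rot'],o['opening'],o['wrist_force'])
row([.4945,-.1268,.15],87.5,-30)
E
```

```text
time: 7.35
ee_pos: [0.497, -0.127, 0.0131]
tcp_rot: [149.8, 0.1, 87.5]
wrist_force: [-3.9, 0.4, 7.4]
opening: 0.0608
[-18.7678 -27.8222 -48.1433  40.4254   8.0057 -14.2199] [ 0.497  -0.127   0.0131] [149.7647   0.1291  87.5097] 0.060779029719664694 [-3.9019  0.4484  7.3696]
row [-0.0003  0.0668 -0.1196] [0.0041 0.0019 0.0013] n 2.739409437189483 0.030960523928774537
```

View pics/w7.png

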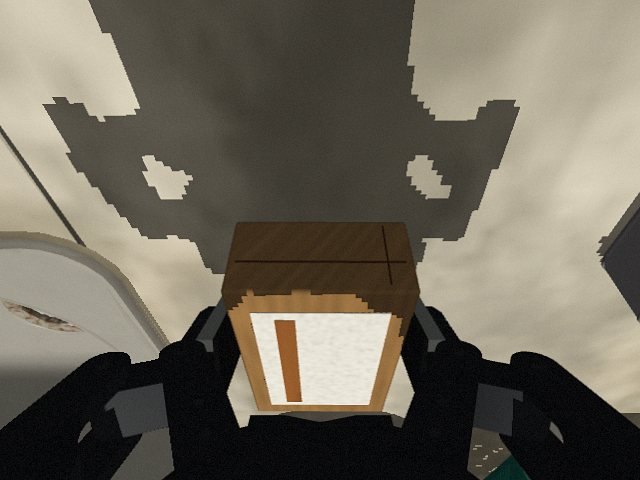

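```bash
python3 - <<'E'
from h import *
row([.465,-.1255,.16],87.5,0)
E
python3 -m creep '[[0,0.03,-0.04,0,0,0,0.4],[0,0.05,-0.08,0,0,0,0.4],[0,0.045,-0.143,0,0,0,0.4],[0,0.045,-0.143,0.52,0,0,0.4],[0,0.045,-0.143,0.52,0,0,0.4],[0,0.045,-0.143,0.52,0,0,0.4],[0,0.045,-0.143,0.52,0,0,0.4]]'; python3 - <<'E'
from h import *
o,im=snap('wrist','w8.png'); print(o['q'],o['ee_pos'],o['tcp_rot'],o['opening'],o['wrist_force'])
row([.465,-.1255,.12],87.5,55)
E
```

```text
row [-0.0003  0.0464 -0.1431] [0.5277 0.0021 0.0008] n 3.007765190652744 3.519532401551324
time: 8.1
ee_pos: [0.4643, -0.1251, 0.158]
tcp_rot: [180.0, 0.1, 87.5]
wrist_force: [0.0, -0.2, -1.9]
opening: 0.0607
[-15.0085  -5.3875  -8.3727  86.9696  -0.1107 -12.5571] [ 0.4643 -0.1251  0.158 ] [179.98     0.1179  87.5485] 0.06073789307095296 [ 0.0477 -0.1741 -1.9321]
row [-0.0005  0.0006  0.0365] [0.9563 0.0017 0.0002] n 0.7308320815311933 6.378589893876563
```

```bash
python3 -m creep '[[0,-0.01,0.01,0.995,0,0,0.4],[0,-0.01,0.02,0.995,0,0,0.4],[0,-0.01,0.03,0.995,0,0,0.4],[0,-0.01,0.04,0.995,0,0,0.4],[0,-0.01,0.04,0.995,0,0,0.4],[0,-0.01,0.04,0.995,0,0,0.4],[0,-0.01,0.04,0.995,0,0,0.4],[0,-0.01,0.04,0.995,0,0,0.4]]'; python3 - <<'E'
from h import *
o,im=snap('wrist','w9.png'); print(o['q'],o['ee_pos'],o['tcp_rot'],o['opening'],o['wrist_force'])
snap('scene','s9.png')
row([.455,-.1251,.09],87.5,57)
E
```

```text
time: 8.95
ee_pos: [0.4446, -0.1232, 0.1037]
tcp_rot: [-123.6, 0.1, 87.6]
wrist_force: [-0.2, 0.1, -2.2]
opening: 0.0605
[-11.0303  46.6298  30.8241 130.2913  -7.226   -4.7391] [ 0.4446 -0.1232  0.1037] [-123.5978    0.0773   87.6039] 0.06050630391147249 [-0.2085  0.0641 -2.2047]
row [-0.0012  0.0214  0.002 ] [ 0.0176  0.0025 -0.0007] n 0.4311250570783829 0.118918409300112
```

View pics/s9.png

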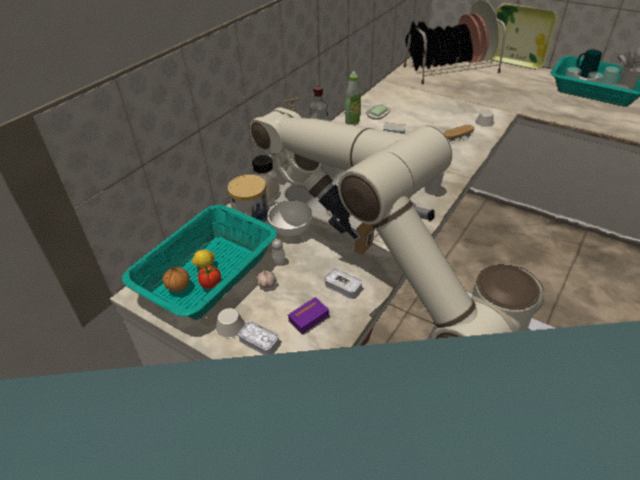

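View pics/w9.png

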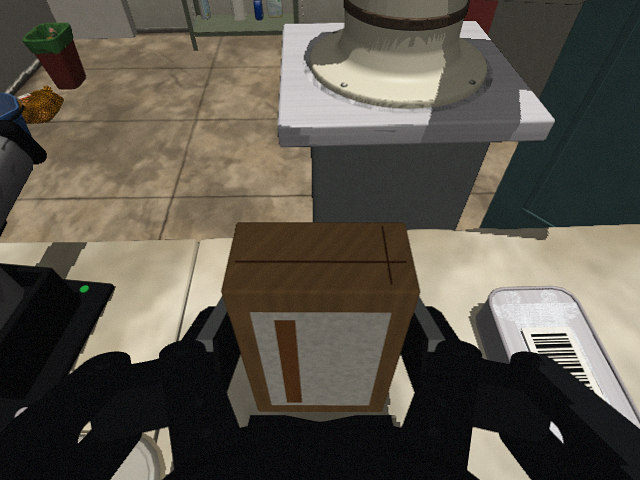

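```bash
python3 -m creep '[[0,0.01,0.007,0,0,0,0.4],[0,0.021,0.014,0,0,0,0.4],[0,0.021,0.014,0,0,0,0.4],[0,0.021,0.014,0,0,0,0.4]]'; python3 - <<'E'
from h import *
o=bot.get_obs(); print(o['q'],o['ee_pos'],o['tcp_rot'],o['opening'],o['wrist_force'])
E
```

```text
time: 9.45
ee_pos: [0.4448, -0.1234, 0.0834]
tcp_rot: [-123.9, 0.1, 87.6]
wrist_force: [-0.1, -0.3, -1.3]
opening: 0.0603
[-11.0401  47.0809  29.5004 128.1638  -7.2421  -4.7469] [ 0.4448 -0.1234  0.0834] [-123.9451    0.1327   87.6112] 0.06030013408854757 [-0.0609 -0.2645 -1.2931]
```

```bash
python3 -m creep '[[0,0.006,0.004,0.02,0,0,0.4],[0,0.01,0.007,0.04,0,0,0.4],[0,0.01,0.007,0.04,0,0,0.4]]'; python3 -m creep '[[0,0.004,0.003,0,0,0,0.4],[0,0.004,0.003,0,0,0,0.4]]';python3 -m creep '[[0,0.003,0.002,0,0,0,0.4],[0,0.003,0.002,0,0,0,0.4]]'; python3 - <<'E'
from h import *
o=bot.get_obs(); print(o['q'],o['ee_pos'],o['tcp_rot'],o['opening'],o['wrist_force'])
E
```

```text
time: 9.75
ee_pos: [0.4444, -0.1233, 0.069]
tcp_rot: [-121.4, 0.1, 87.6]
wrist_force: [-0.7, 0.2, -1.9]
opening: 0.0607
time: 9.95
ee_pos: [0.4442, -0.1234, 0.065]
tcp_rot: [-121.6, 0.1, 87.6]
wrist_force: [-0.3, 1.0, -1.5]
opening: 0.0605
time: 10.15
ee_pos: [0.4441, -0.1235, 0.0629]
tcp_rot: [-121.6, 0.1, 87.6]
wrist_force: [0.1, -0.9, 3.9]
opening: 0.0606
[-10.9753  49.94    30.1378 128.282   -7.3896  -4.422 ] [ 0.4441 -0.1235  0.0629] [-121.62      0.1344   87.6289] 0.06058321379346861 [ 0.1366 -0.9472  3.9339]
```

```bash
python3 -m creep '[[0,0,0,0,0,0,0.7],[0,0,0,0,0,0,1],[0,0,0,0,0,0,1],[0,0,0,0,0,0,1],[0,0,-0.03,0,0,0,1],[0,-0.03,-0.07,0,0,0,1],[0,-0.05,-0.11,-0.3,0,0,1],[0,-0.08,-0.12,-0.5,0,0,1]]'; python3 - <<'E'
from h import *
o,im=snap('wrist','w10.png'); print(o['q'],o['ee_pos'],o['tcp_rot'],o['opening'],o['wrist_force'])
snap('scene','s10.png')
row([.40,-.122,.24],87.5,0)
E
```

```text
time: 10.95
ee_pos: [0.5021, -0.1251, 0.1787]
tcp_rot: [-140.9, 0.1, 87.7]
wrist_force: [1.1, 0.0, 0.8]
opening: 0.0854
[-10.9423  39.2012  38.1641 127.7641  -5.5357  -6.646 ] [ 0.5021 -0.1251  0.1787] [-140.8677    0.1233   87.6983] 0.08535520423468063 [1.0959 0.0225 0.78  ]
row [-0.0008 -0.1111  0.0244] [-0.6622  0.0064  0.0007] n 2.2744421697834705 4.417081589296642
```

View pics/w10.png

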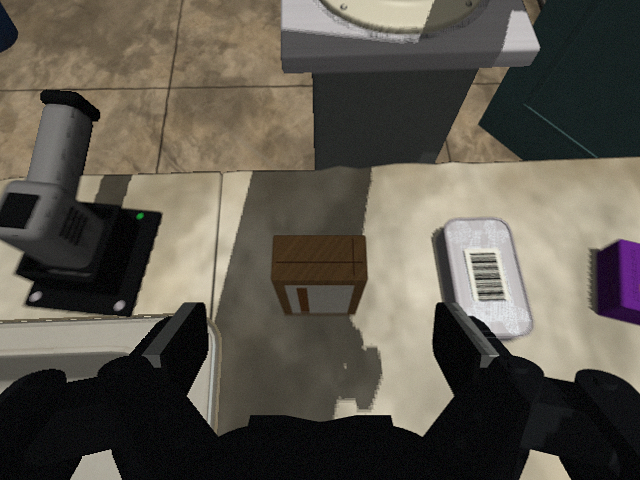

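```bash
python3 - <<'E'
from h import *
o={'ee_pos':np.array([ 0.5021,-0.1251,0.1787]),'tcp_rot':np.array([-140.8677,.1233,87.6983])}
p=px2w('wrist',[[272.5,236],[366,236],[366.5,285],[273.5,283.5]],0.1,o);print(p,p.mean(0))
E
```

```text
[[ 0.4328 -0.153   0.1   ]
 [ 0.4354 -0.0903  0.1   ]
 [ 0.4693 -0.093   0.1   ]
 [ 0.466  -0.152   0.1   ]] [ 0.4509 -0.1221  0.1   ]
```

```bash
python3 -m creep '[[0,-0.05,0.01,-0.66,0,0,1],[0,-0.1,0.01,-0.66,0,0,1],[0,-0.15,0.025,-0.66,0,0,1],[0,-0.15,0.025,-0.66,0,0,1],[0,-0.15,0.025,-0.66,0,0,1],[0,-0.15,0.025,-0.66,0,0,1]]'; python3 - <<'E'
from h import *
o=bot.get_obs();print(o['q'],o['ee_pos'],o['tcp_rot'])
E
```

```text
time: 11.65
ee_pos: [0.3681, -0.1195, 0.2571]
tcp_rot: [-178.2, 0.2, 87.7]
wrist_force: [-0.8, 0.6, 1.0]
opening: 0.0856
[-17.4837 -14.6386  -5.307  101.0582  -0.6909 -15.1352] [ 0.3681 -0.1195  0.2571] [-178.1529    0.2158   87.6653]
```

```bash
python3 - <<'E'
from h import *
t=np.radians(28);zt=np.array([np.sin(t)*.999,-np.sin(t)*.041,-np.cos(t)])
T=np.array([.451,-.122,.085])+.019*zt
P=T-.09*zt
print(T,P); row(P,87.7,-28); row(T,87.7,-28,(P,87.7,-28))
E
```

```text
[ 0.4599 -0.1224  0.0682] [ 0.4177 -0.1206  0.1477]
row [0.0013 0.0531 0.1078] [-0.5209  0.0038  0.0003] n 2.403369827766378 3.474729838130424
row [-0.   -0.    0.09] [0. 0. 0.] n 1.799936919399164 0.0
```

```bash
python3 -m creep '[[0.001,0.03,0.05,-0.521,0.003,0,1],[0.001,0.053,0.108,-0.521,0.003,0,1],[0.001,0.053,0.108,-0.521,0.003,0,1],[0.001,0.053,0.108,-0.521,0.003,0,1],[0.001,0.053,0.108,-0.521,0.003,0,1]]'; python3 - <<'E'
from h import *
o,im=snap('wrist','w11.png'); print(o['q'],o['ee_pos'],o['tcp_rot'],o['opening'],o['wrist_force'])
row([.46,-.1224,.068],87.7,-28)
E
```

```text
time: 12.15
ee_pos: [0.4158, -0.1206, 0.1442]
tcp_rot: [152.3, -0.0, 87.6]
wrist_force: [1.0, -0.1, 0.3]
opening: 0.085
[-22.1183 -41.0126 -39.5943  65.1303   9.0447 -17.6389] [ 0.4158 -0.1206  0.1442] [152.3046  -0.0068  87.6386] 0.08497676812213746 [ 0.9719 -0.0575  0.2578]
row [0.0004 0.0021 0.0891] [-0.006   0.001  -0.0006] n 1.7825753746153972 0.040535673983978567
```

View pics/w11.png

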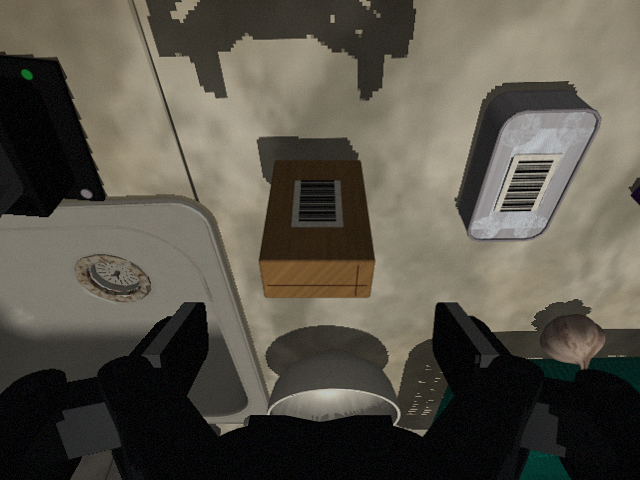

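The barcode shows on the inner face, at about (318,203), so the turn is going the right way. Next I regrip the top end.

```bash
python3 -m creep '[[0,0.001,0.045,0,0,0,1],[0,0.002,0.089,0,0,0,1],[0,0.002,0.089,0,0,0,1],[0,0.002,0.089,0,0,0,0.4],[0,0.002,0.089,0,0,0,0.4],[0,0.002,0.089,0,0,0,0.4],[0,0.002,0.089,0,0,0,0.4],[0,0.002,0.089,0,0,0,0.4]]' 60; python3 - <<'E'
from h import *
o,im=snap('wrist','w12.png'); print(o['q'],o['ee_pos'],o['tcp_rot'],o['opening'],o['wrist_force'])
row([.47,-.1224,.16],87.7,0)
E
```

```text
time: 13.0
ee_pos: [0.4617, -0.1231, 0.0701]
tcp_rot: [152.2, 0.0, 87.7]
wrist_force: [-1.4, -1.0, 6.4]
opening: 0.061
[-19.6667 -33.5981 -44.0808  52.7657   7.962  -15.4688] [ 0.4617 -0.1231  0.0701] [152.1726   0.0484  87.6863] 0.06101979822837173 [-1.4001 -1.023   6.413 ]
row [ 0.001   0.0492 -0.0756] [ 0.4858  0.0009 -0.    ] n 1.8046954629400687 3.239997092379649
```

View pics/w12.png

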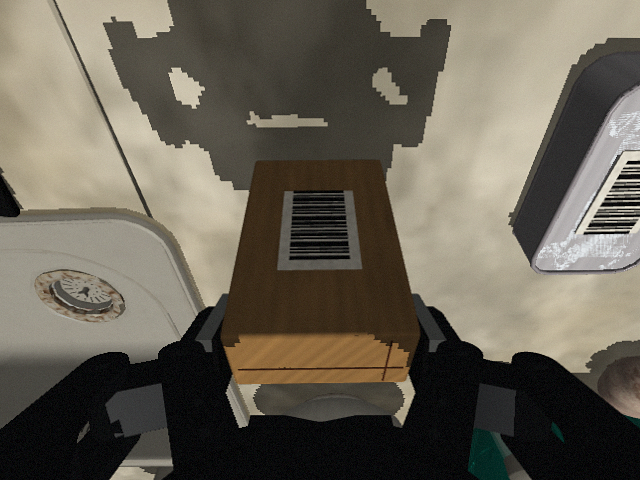

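```bash
python3 -m creep '[[0,0.02,-0.04,0,0,0,0.4],[0,0.05,-0.08,0,0,0,0.4],[0,0.06,-0.09,0.486,0,0,0.4],[0,0.06,-0.09,0.486,0,0,0.4],[0,0.06,-0.09,0.486,0,0,0.4],[0,0.06,-0.09,0.486,0,0,0.4],[0,0.06,-0.09,0.486,0,0,0.4]]'; python3 - <<'E'
from h import *
o=bot.get_obs(); print(o['q'],o['ee_pos'],o['tcp_rot'],o['opening'],o['wrist_force'])
print(px2w('top',[[322,329],[240,321]],0))
o2={'ee_pos':np.array([ 0.5021,-0.1251,0.1787]),'tcp_rot':np.array([-140.8677,.1233,87.6983])}
print(px2w('wrist',[[300,167]],0,o2))
row([.48,-.124,.13],87.7,52)
E
```

```text
time: 13.75
ee_pos: [0.4731, -0.1232, 0.1742]
tcp_rot: [-179.6, -0.0, 87.7]
wrist_force: [0.1, 0.1, -2.2]
opening: 0.0613
[-14.5608  -3.7431  -5.044   89.1214  -0.051  -12.2882] [ 0.4731 -0.1232  0.1742] [-179.5765   -0.04     87.7274] 0.06131628122553476 [ 0.1189  0.1069 -2.2278]
[[ 0.3031 -0.1411  0.    ]
 [ 0.3141  0.1299  0.    ]]
[[ 0.3105 -0.1372  0.    ]]
row [-0.0006  0.0072  0.0442] [ 0.9002 -0.0004  0.0008] n 0.8953268757520484 6.0042559444199615
```

```bash
python3 -m creep '[[0,-0.01,0,0.97,0,0,0.4],[0,-0.01,0.01,0.97,0,0,0.4],[0,-0.01,0.02,0.97,0,0,0.4],[0,-0.01,0.03,0.97,0,0,0.4],[0,-0.01,0.05,0.97,0,0,0.4],[0,-0.01,0.06,0.97,0,0,0.4],[0,-0.01,0.07,0.97,0,0,0.4],[0,-0.01,0.07,0.97,0,0,0.4]]'; python3 - <<'E'
from h import *
o,im=snap('wrist','w13.png'); print(o['q'],o['ee_pos'],o['tcp_rot'],o['opening'],o['wrist_force'])
E
```

```text
time: 14.55
ee_pos: [0.4566, -0.122, 0.097]
tcp_rot: [-124.2, -0.0, 87.7]
wrist_force: [0.2, -0.5, -1.3]
opening: 0.0611
[-10.7575  48.1924  33.0108 130.3007  -6.9751  -4.8268] [ 0.4566 -0.122   0.097 ] [-124.2266   -0.0436   87.7179] 0.061146368617034035 [ 0.2096 -0.4711 -1.2504]
```

View pics/w13.png

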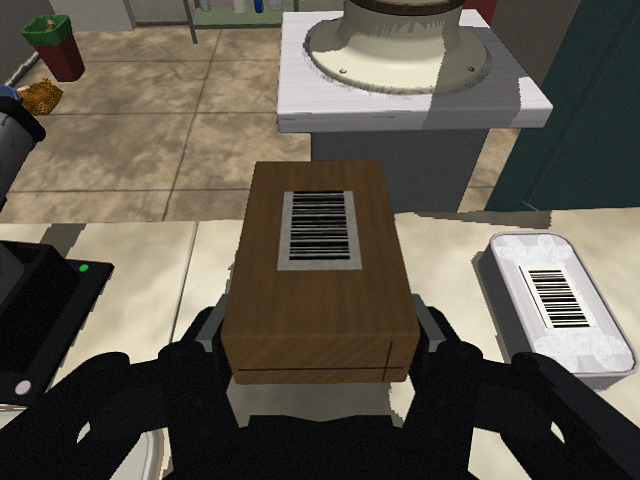

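```bash
python3 -m creep '[[0,0.025,0.017,0,0,0,0.4],[0,0.05,0.034,0,0,0,0.4],[0,0.056,0.038,0,0,0,0.4],[0,0.056,0.038,0,0,0,0.4]]'; python3 -m creep '[[0,0.006,0.004,0,0,0,0.4],[0,0.006,0.004,0,0,0,0.4]]'; python3 - <<'E'
from h import *
o,im=snap('wrist','w14.png'); print(o['q'],o['ee_pos'],o['tcp_rot'],o['opening'],o['wrist_force'])
E
```

```text
time: 15.0
ee_pos: [0.458, -0.1223, 0.0356]
tcp_rot: [-124.8, 0.0, 87.7]
wrist_force: [-0.2, 0.5, -1.4]
opening: 0.0608
time: 15.2
ee_pos: [0.4584, -0.1223, 0.0273]
tcp_rot: [-124.7, 0.0, 87.7]
wrist_force: [0.3, -0.1, -1.4]
opening: 0.0613
[-10.7454  50.864   29.809  123.9237  -6.9892  -4.8195] [ 0.4584 -0.1223  0.0273] [-124.7235    0.0447   87.7375] 0.061294776539241216 [ 0.3061 -0.139  -1.4025]
```

```bash
python3 -m creep '[[0,0.005,0.004,0.06,0,0,0.4],[0,0.005,0.004,0.06,0,0,0.4]]'; python3 -m creep '[[0,0.003,0.002,0,0,0,0.4],[0,0.003,0.002,0,0,0,0.4]]'; python3 -m creep '[[0,0.003,0.002,0,0,0,0.4],[0,0.003,0.002,0,0,0,0.4]]'; python3 - <<'E'
from h import *
o,im=snap('wrist','w14.png'); print(o['q'],o['ee_pos'],o['tcp_rot'],o['opening'],o['wrist_force'])
E
```

```text
time: 15.45
ee_pos: [0.4572, -0.122, 0.0185]
tcp_rot: [-121.0, 0.0, 87.7]
wrist_force: [0.1, -0.6, -2.5]
opening: 0.0612
time: 15.65
ee_pos: [0.4575, -0.1222, 0.0163]
tcp_rot: [-121.2, 0.0, 87.7]
wrist_force: [1.3, 0.4, -1.9]
opening: 0.0609
time: 15.85
ee_pos: [0.4572, -0.1221, 0.0127]
tcp_rot: [-121.2, 0.0, 87.7]
wrist_force: [-0.2, -1.1, -2.6]
opening: 0.061
[-10.6413  54.836   32.2074 125.9074  -7.1792  -4.3391] [ 0.4572 -0.1221  0.0127] [-121.1895    0.0292   87.7414] 0.06096756376786591 [-0.1582 -1.0782 -2.6273]
```

```bash
python3 -m creep '[[0,0.0015,0.001,0,0,0,0.4],[0,0.0015,0.001,0,0,0,0.4]]'; python3 -m creep '[[0,0,0,0,0,0,0.55],[0,0,0,0,0,0,0.8],[0,0,0,0,0,0,1],[0,0,0,0,0,0,1],[0,0,-0.04,0,0,0,1],[0,-0.02,-0.09,0,0,0,1],[0,-0.05,-0.12,-0.3,0,0,1],[0,-0.08,-0.13,-0.4,0,0,1]]'; python3 - <<'E'
from h import *
o,im=snap('wrist','w15.png'); print(o['q'],o['ee_pos'],o['tcp_rot'],o['opening'],o['wrist_force'])
E
```

```text
time: 16.1
ee_pos: [0.4571, -0.1221, 0.0108]
tcp_rot: [-121.1, 0.0, 87.7]
wrist_force: [-0.5, 0.8, -2.6]
opening: 0.0611
time: 16.9
ee_pos: [0.5266, -0.1244, 0.1363]
tcp_rot: [-140.4, 0.0, 87.8]
wrist_force: [0.7, 0.1, 0.9]
opening: 0.0853
[-10.5088  43.9262  40.5052 125.8525  -5.2924  -6.4316] [ 0.5266 -0.1244  0.1363] [-140.4287    0.0027   87.8133] 0.08526168799262136 [0.665  0.0713 0.9079]
```

View pics/w15.png

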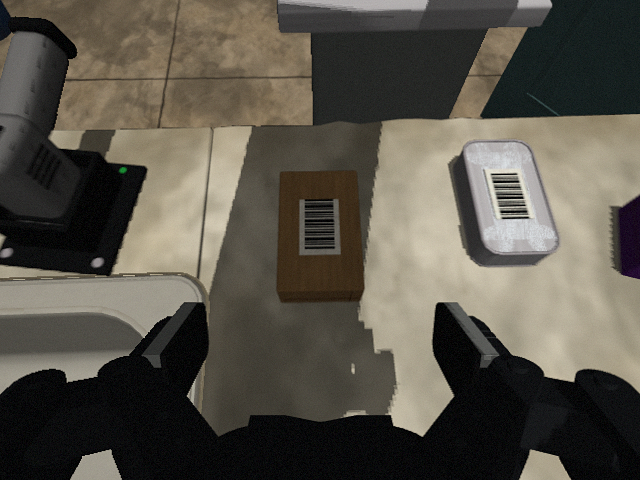

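```bash
python3 - <<'E'
from h import *
o={'ee_pos':np.array([ .5266,-.1244,.1363]),'tcp_rot':np.array([-140.4287,.0027,87.8133])}
print(px2w('wrist',[[320,226]],0.032,o),px2w('wrist',[[510,194]],0.028,o))
row([.42,.26,.26],90,0)
E
```

```text
[[ 0.4379 -0.1197  0.032 ]] [[0.4133 0.0329 0.028 ]]
row [ 0.3804 -0.1639 -0.0103] [-0.6606 -0.0095 -0.0384] n 8.286445538731051 4.414151657342736
```

```bash
python3 -m creep '[[0.05,-0.05,-0.05,-0.66,-0.01,-0.04,1],[0.38,-0.164,-0.01,-0.66,-0.01,-0.04,1],[0.38,-0.164,-0.01,-0.66,-0.01,-0.04,1],[0.38,-0.164,-0.01,-0.66,-0.01,-0.04,1],[0.38,-0.164,-0.01,-0.66,-0.01,-0.04,1],[0.38,-0.164,-0.01,-0.66,-0.01,-0.04,1],[0.38,-0.164,-0.01,-0.66,-0.01,-0.04,1],[0.38,-0.164,-0.01,-0.66,-0.01,-0.04,1]]'; python3 - <<'E'
from h import *
o=bot.get_obs();print(o['q'],o['ee_pos'])
row([.42,.26,.26],90,0)
E
```

```text
time: 17.75
ee_pos: [0.4368, 0.199, 0.2387]
tcp_rot: [-178.3, -0.3, 90.1]
wrist_force: [1.2, 1.0, -0.3]
opening: 0.0854
[23.9616 -2.9932  2.7989 97.2022  0.9021 23.8927] [0.4368 0.199  0.2387]
row [ 0.0611 -0.0174 -0.0206] [-0.0289 -0.0044  0.001 ] n 1.3347201196423901 0.19498466865340175
```

```bash
python3 -m creep '[[0.06,-0.03,-0.02,-0.03,-0.004,0,1],[0.08,-0.03,-0.02,-0.03,-0.004,0,1],[0.08,-0.03,-0.02,-0.03,-0.004,0,1],[0.08,-0.03,-0.02,-0.03,-0.004,0,1]]'; python3 - <<'E'
from h import *
o,im=snap('wrist','w16.png');print(o['q'],o['ee_pos'],o['tcp_rot'])
E
```

```text
time: 18.15
ee_pos: [0.4085, 0.278, 0.2585]
tcp_rot: [-179.9, 0.0, 90.2]
wrist_force: [0.5, -0.4, -0.1]
opening: 0.0853
[34.2441 -1.9202  6.0727 98.0615 -0.0062 34.0462] [0.4085 0.278  0.2585] [-179.9466    0.0435   90.1979]
```

View pics/w16.png

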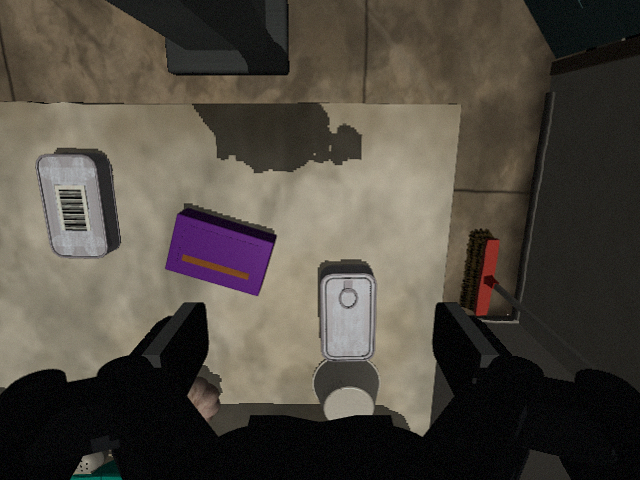

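```bash
python3 - <<'E'
from h import *
im=cv2.imread('pics/w16.png')[:,:,::-1]
crop('','w16c.png',290,250,410,420,3.5,im)
o={'ee_pos':np.array([ .4085,.278,.2585]),'tcp_rot':np.array([-179.9466,.0435,90.1979])}
p=px2w('wrist',[[319.5,275],[377.5,275],[375.5,359.5],[322,359.5]],0.028,o);print(p,p.mean(0))
for i in range(4):
    d=p[(i+1)%4]-p[i];print(np.linalg.norm(d),np.degrees(np.arctan2(d[1],d[0])))
print(px2w('wrist',[[71.5,208]],0.028,o),px2w('wrist',[[455,250]],0.0,o),px2w('wrist',[[349,400]],0.045,o))
E
```

```text
[[0.4818 0.2791 0.028 ]
 [0.4815 0.3397 0.028 ]
 [0.5824 0.3421 0.028 ]
 [0.5826 0.2823 0.028 ]] [0.5321 0.3108 0.028 ]
0.06062322583463974 90.24450282376962
0.10086967930569346 1.351881717937195
0.05983420470108663 -89.76340977628323
0.1008797522589026 -178.19997303927462
[[0.4117 0.0313 0.028 ]] [[0.4625 0.4285 0.    ]] [[0.6225 0.3123 0.045 ]]
```

View pics/w16c.png

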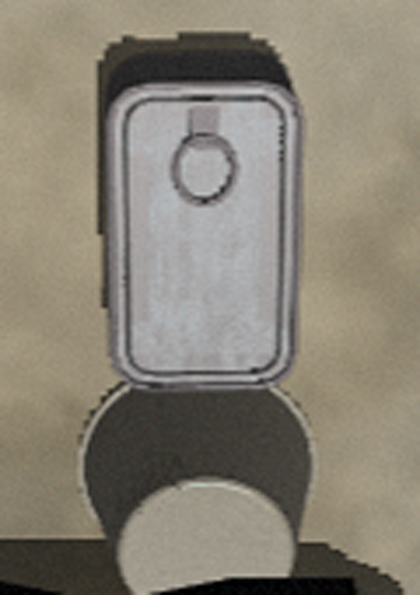

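```bash
python3 - <<'E'
from h import *
t=np.radians(30);zt=np.array([np.sin(t),np.sin(t)*.017,-np.cos(t)])
T=np.array([.5175,.3108,.010]);P=T-.09*zt
print(P);row(P,91,-30); row(T,91,-30,(P,91,-30))
E
```

```text
[0.4725 0.31   0.0879]
row [0.0328 0.0639 0.1703] [-0.5247  0.005  -0.0149] n 3.695756907022024 3.5014889763953905
row [-0.    0.    0.09] [0. 0. 0.] n 1.8000650238255285 0.0
```

```bash
python3 -m creep '[[0.033,0.064,0.17,-0.524,0.005,-0.015,1],[0.033,0.064,0.17,-0.524,0.005,-0.015,1],[0.033,0.064,0.17,-0.524,0.005,-0.015,1],[0.033,0.064,0.17,-0.524,0.005,-0.015,1],[0.033,0.064,0.17,-0.524,0.005,-0.015,1],[0.033,0.064,0.17,-0.524,0.005,-0.015,1]]'; python3 - <<'E'
from h import *
o,im=snap('wrist','w17.png');print(o['q'],o['ee_pos'],o['tcp_rot'])
row([.5175,.3108,.010],91,-30)
E
```

```text
time: 18.8
ee_pos: [0.4728, 0.3095, 0.0889]
tcp_rot: [150.2, 0.0, 90.9]
wrist_force: [0.3, 0.3, 1.9]
opening: 0.0854
[ 42.8743 -16.0758 -30.5572  52.424  -19.4412  37.9625] [0.4728 0.3095 0.0889] [150.1593   0.0054  90.9014]
row [-0.0007 -0.0033  0.0923] [ 0.0002 -0.0012 -0.003 ] n 1.8477055631721442 0.021595861383916174
```

View pics/w17.png

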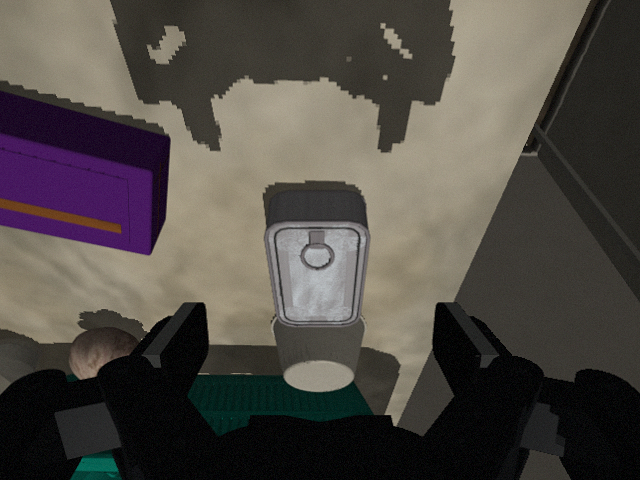

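```bash
python3 -m creep '[[-0.001,-0.003,0.046,0,0,0,1],[-0.001,-0.003,0.091,0,0,0,1],[-0.001,-0.003,0.091,0,0,0,1],[-0.001,-0.003,0.091,0,0,0,0.4],[-0.001,-0.003,0.091,0,0,0,0.4],[-0.001,-0.003,0.091,0,0,0,0.4],[-0.001,-0.003,0.091,0,0,0,0.4],[-0.001,-0.003,0.091,0,0,0,0.4]]' 60; python3 - <<'E'
from h import *
o,im=snap('wrist','w18.png');print(o['q'],o['ee_pos'],o['tcp_rot'],o['opening'],o['wrist_force'])
row([.46,.31,.16],98,0)
E
```

```text
time: 19.65
ee_pos: [0.5176, 0.3119, 0.0125]
tcp_rot: [149.7, -0.2, 91.0]
wrist_force: [-0.2, -1.5, 6.6]
opening: 0.0586
[ 39.5278  -8.3764 -33.3052  40.4022 -18.1654  34.6275] [0.5176 0.3119 0.0125] [149.7063  -0.2317  90.9589] 0.05856890230358113 [-0.2242 -1.524   6.5502]
row [-0.0003  0.0247 -0.1564] [ 0.5284  0.0285 -0.1211] n 3.167366266348615 3.6205179030672094
```

View pics/w18.png

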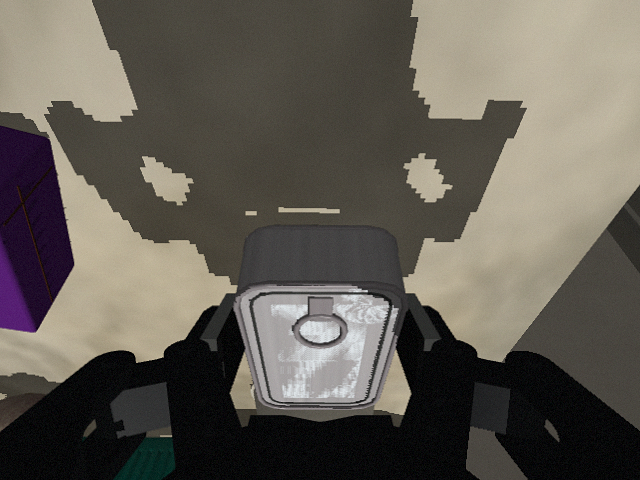

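```bash
python3 -m creep '[[0,0.02,-0.04,0,0,0,0.4],[0,0.035,-0.08,0,0,0,0.4],[0,0.025,-0.12,0.3,0,-0.12,0.4],[0,0.025,-0.156,0.528,0.028,-0.12,0.4],[0,0.025,-0.156,0.528,0.028,-0.12,0.4],[0,0.025,-0.156,0.528,0.028,-0.12,0.4],[0,0.025,-0.156,0.528,0.028,-0.12,0.4]]' ; python3 - <<'E'
from h import *
o=bot.get_obs();print(o['q'],o['ee_pos'],o['tcp_rot'],o['opening'],o['wrist_force'])
row([.44,.31,.12],98,57)
E
```

```text
time: 20.4
ee_pos: [0.461, 0.3096, 0.1562]
tcp_rot: [-179.6, 0.2, 97.9]
wrist_force: [-1.1, -0.4, -2.0]
opening: 0.0584
[33.8698  5.2695  2.0787 87.246   0.0394 25.9825] [0.461  0.3096 0.1562] [-179.5901    0.1559   97.8877] 0.05835120271174005 [-1.1014 -0.4266 -2.0077]
row [ 0.0033 -0.0205  0.0363] [ 0.9877  0.0015 -0.0032] n 0.8368252307896054 6.5879160321761985
```

```bash
python3 -m creep '[[0.003,-0.02,0.01,0.988,0,0,0.4],[0.003,-0.02,0.02,0.988,0,0,0.4],[0.003,-0.02,0.03,0.988,0,0,0.4],[0.003,-0.02,0.036,0.988,0,0,0.4],[0.003,-0.02,0.036,0.988,0,0,0.4],[0.003,-0.02,0.036,0.988,0,0,0.4],[0.003,-0.02,0.036,0.988,0,0,0.4],[0.003,-0.02,0.036,0.988,0,0,0.4]]' ; python3 - <<'E'
from h import *
o,im=snap('wrist','w19.png');print(o['q'],o['ee_pos'],o['tcp_rot'],o['opening'],o['wrist_force'])
E
```

```text
time: 21.2
ee_pos: [0.412, 0.2994, 0.093]
tcp_rot: [-124.9, -0.0, 97.4]
wrist_force: [-0.1, -0.2, -2.3]
opening: 0.0583
[ 27.0929  50.8919  37.6932 130.3086  16.0636  11.5241] [0.412  0.2994 0.093 ] [-124.8548   -0.0364   97.412 ] 0.058345082091977994 [-0.1275 -0.2322 -2.3453]
```

View pics/w19.png

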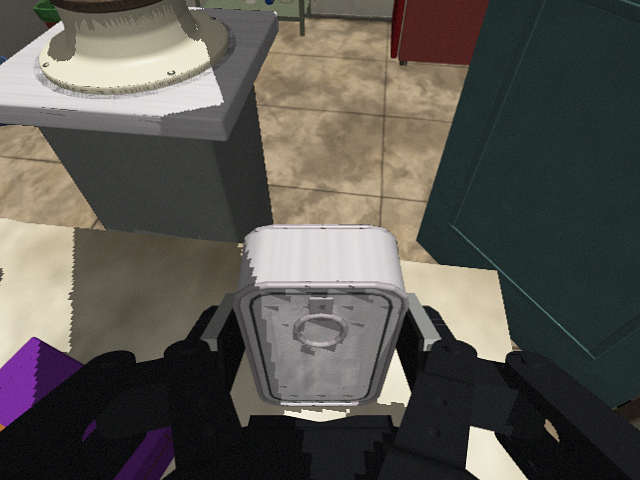

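```bash
python3 -m creep '[[0,0.008,0.006,0,0,0,0.4],[0,0.015,0.01,0.02,0,0,0.4],[0,0.015,0.01,0.06,0,0,0.4],[0,0.015,0.01,0.06,0,0,0.4]]' ;python3 -m creep '[[0,0.003,0.002,0.02,0,0,0.4],[0,0.003,0.002,0.02,0,0,0.4]]'; python3 - <<'E'
from h import *
o=bot.get_obs();print(o['q'],o['ee_pos'],o['tcp_rot'],o['opening'],o['wrist_force'])
E
```

```text
time: 21.65
ee_pos: [0.4073, 0.2977, 0.0728]
tcp_rot: [-122.0, -0.3, 97.2]
wrist_force: [0.9, -0.2, -1.2]
opening: 0.0587
time: 21.85
ee_pos: [0.4048, 0.2969, 0.0681]
tcp_rot: [-121.2, -0.4, 97.1]
wrist_force: [-0.1, 0.1, 0.6]
opening: 0.0586
[ 26.7667  53.7319  36.9893 130.5133  16.8887  10.1677] [0.4048 0.2969 0.0681] [-121.1694   -0.3546   97.1333] 0.05855092488645623 [-0.0974  0.1441  0.6054]
```

```bash
python3 -m creep '[[0,0.003,0.0015,0,0,0,0.4],[0,0.003,0.0015,0,0,0,0.4]]' ; python3 - <<'E'
from h import *
o=bot.get_obs();print(o['q'],o['ee_pos'],o['tcp_rot'],o['opening'],o['wrist_force'])
E
```

```text
time: 22.05
ee_pos: [0.4049, 0.2969, 0.0679]
tcp_rot: [-121.2, -0.3, 97.1]
wrist_force: [-0.8, -2.3, 18.2]
opening: 0.0585
[ 26.7621  53.7585  37.0052 130.5117  16.8906  10.1722] [0.4049 0.2969 0.0679] [-121.1604   -0.3486   97.1247] 0.058503762754319 [-0.7595 -2.265  18.1674]
```

Standing contact (18 N, pushing up on the tool). I release and back away.

```bash
python3 -m creep '[[0,-0.002,-0.001,0,0,0,0.4],[0,-0.002,-0.001,0,0,0,0.7],[0,-0.002,-0.001,0,0,0,1],[0,-0.002,-0.001,0,0,0,1],[0,-0.002,-0.001,0,0,0,1],[0,-0.002,-0.03,0,0,0,1],[0,-0.03,-0.07,0,0,0,1],[0,-0.06,-0.11,-0.3,0,0,1]]' ;  python3 - <<'E'
from h import *
o,im=snap('wrist','w20.png');print(o['q'],o['ee_pos'],o['tcp_rot'],o['opening'],o['wrist_force'])
E
```

```text
time: 22.85
ee_pos: [0.4387, 0.2955, 0.1237]
tcp_rot: [-131.5, -0.3, 96.8]
wrist_force: [1.5, 0.1, -0.8]
opening: 0.0852
[ 26.1815  47.7992  40.4197 129.4126  14.5477  12.9122] [0.4387 0.2955 0.1237] [-131.5065   -0.2723   96.8249] 0.08523527983768998 [ 1.5306  0.0967 -0.8409]
```

View pics/w20.png

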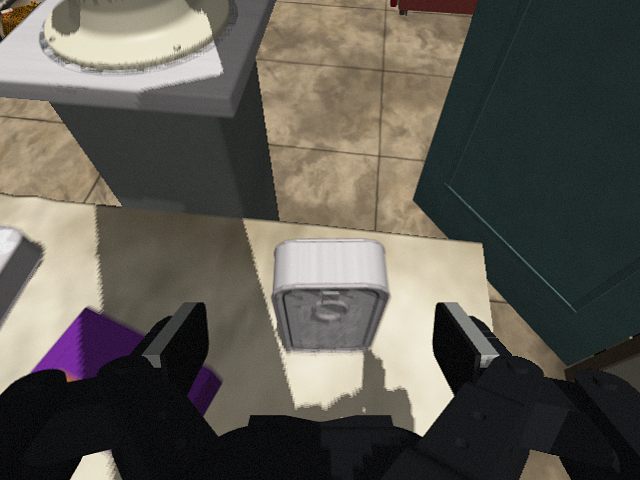

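```bash
python3 - <<'E'
from h import *
o={'ee_pos':np.array([ .4387,.2955,.1237]),'tcp_rot':np.array([-131.5065,-.2723,96.8249])}
p=px2w('wrist',[[277,240],[383,240],[388,290],[274,289]],0.106,o);print(p,p.mean(0))
row([.38,.29,.27],97,0)
E
python3 -m creep '[[0,-0.05,-0.02,-0.3,0,0,1],[0,-0.1,-0.06,-0.85,0,0,1],[0,-0.15,-0.06,-0.85,0,0,1],[0,-0.15,-0.06,-0.85,0,0,1],[0,-0.15,-0.06,-0.85,0,0,1],[0,-0.15,-0.06,-0.85,0,0,1],[0,-0.15,-0.06,-0.85,0,0,1]]';  python3 - <<'E'
from h import *
o,im=snap('wrist','w21.png');print(o['q'],o['ee_pos'],o['tcp_rot'],o['opening'],o['wrist_force'])
E
```

```text
[[0.3964 0.2698 0.106 ]
 [0.3897 0.3238 0.106 ]
 [0.4177 0.327  0.106 ]
 [0.4238 0.2733 0.106 ]] [0.4069 0.2985 0.106 ]
row [ 0.0012 -0.1396 -0.044 ] [-0.8156 -0.012   0.0022] n 2.9273292254523033 5.440379490806355
time: 23.6
ee_pos: [0.3822, 0.2883, 0.2848]
tcp_rot: [178.6, -0.8, 97.0]
wrist_force: [0.5, -0.7, 0.1]
opening: 0.085
[37.0533 -4.8103  6.2904 99.5217 -0.0402 30.0906] [0.3822 0.2883 0.2848] [178.6136  -0.7568  96.9713] 0.08504792603224978 [ 0.5276 -0.6561  0.0879]
```

View pics/w21.png

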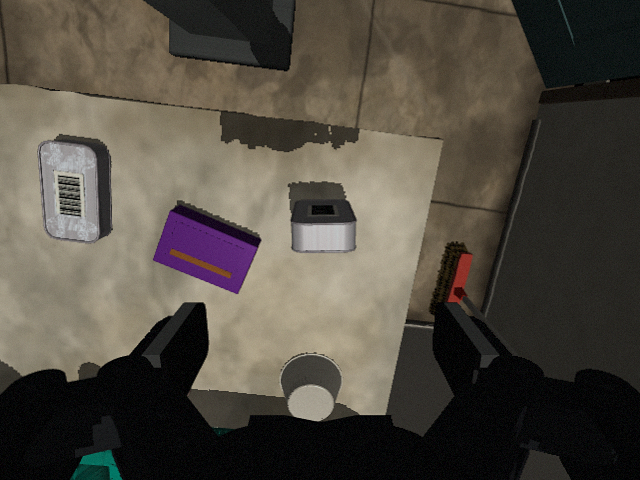

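```bash
python3 - <<'E'
from h import *
o={'ee_pos':np.array([ .3822,.2883,.2848]),'tcp_rot':np.array([178.6136,-.7568,96.9713])}
p=px2w('wrist',[[292,222],[356,222],[354,251],[294,251]],0.106,o);print(p,p.mean(0))
t=np.radians(28);zt=np.array([np.sin(t)*.9925,np.sin(t)*.122,-np.cos(t)])
T=np.array([.408,.2985,.090])+.019*zt
P=T-.09*zt
print(T,P); row(P,97,-28); row(T,97,-28,(P,97,-28))
E
```

```text
[[0.3938 0.2693 0.106 ]
 [0.3872 0.3243 0.106 ]
 [0.4137 0.3265 0.106 ]
 [0.4199 0.2737 0.106 ]] [0.4037 0.2985 0.106 ]
[0.4169 0.2996 0.0732] [0.3749 0.2944 0.1527]
row [ 0.0051 -0.0096  0.1311] [-0.4689 -0.0119 -0.0035] n 2.631695230804368 3.128846060852801
row [ 0.   -0.    0.09] [0. 0. 0.] n 1.7999881477601705 0.0
```

```bash
python3 -m creep '[[0.005,-0.012,0.06,-0.469,-0.012,0,1],[0.005,-0.012,0.131,-0.469,-0.012,0,1],[0.005,-0.012,0.131,-0.469,-0.012,0,1],[0.005,-0.012,0.131,-0.469,-0.012,0,1],[0.005,-0.012,0.131,-0.469,-0.012,0,1]]'; python3 - <<'E'
from h import *
o,im=snap('wrist','w22.png'); print(o['q'],o['ee_pos'],o['tcp_rot'],o['opening'],o['wrist_force'])
row([.4145,.2996,.073],97,-28)
E
```

```text
time: 24.15
ee_pos: [0.3697, 0.2911, 0.1423]
tcp_rot: [152.8, 0.6, 96.9]
wrist_force: [0.3, -0.1, -0.8]
opening: 0.0857
[ 49.2035 -28.8816 -32.5182  65.9295 -18.3483  38.8705] [0.3697 0.2911 0.1423] [152.8086   0.6055  96.852 ] 0.08568089541160255 [ 0.3022 -0.1225 -0.7786]
row [0.0016 0.0043 0.0859] [-0.0118  0.0062  0.0004] n 1.7200636743173459 0.08895664728312803
```

View pics/w22.png

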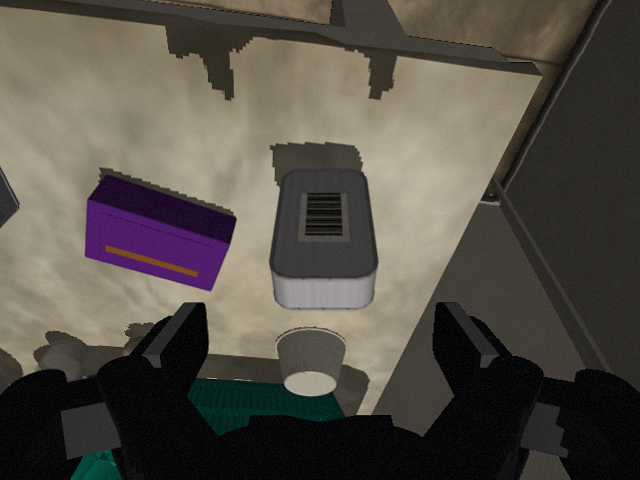

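```bash
python3 -m creep '[[0.002,0.001,0.046,-0.01,0.006,0,1],[0.002,0.001,0.092,-0.01,0.006,0,1],[0.002,0.001,0.092,-0.01,0.006,0,1],[0.002,0.001,0.092,-0.01,0.006,0,0.4],[0.002,0.001,0.092,-0.01,0.006,0,0.4],[0.002,0.001,0.092,-0.01,0.006,0,0.4],[0.002,0.001,0.092,-0.01,0.006,0,0.4],[0.002,0.001,0.092,-0.01,0.006,0,0.4]]' 60; python3 - <<'E'
from h import *
o,im=snap('wrist','w23.png'); print(o['q'],o['ee_pos'],o['tcp_rot'],o['opening'],o['wrist_force'])
row([.47,.31,.18],97,0)
E
```

```text
time: 25.0
ee_pos: [0.4178, 0.3024, 0.0725]
tcp_rot: [151.5, -0.3, 96.9]
wrist_force: [2.1, -1.5, 6.9]
opening: 0.0591
[ 45.1556 -23.5688 -37.4582  52.8397 -16.9412  34.8297] [0.4178 0.3024 0.0725] [151.4976  -0.3389  96.8989] 0.059120394762164324 [ 2.1103 -1.5162  6.8507]
row [ 0.002   0.0976 -0.0692] [ 0.4976 -0.0054 -0.0032] n 2.3930967849597886 3.31898884137289
```

View pics/w23.png

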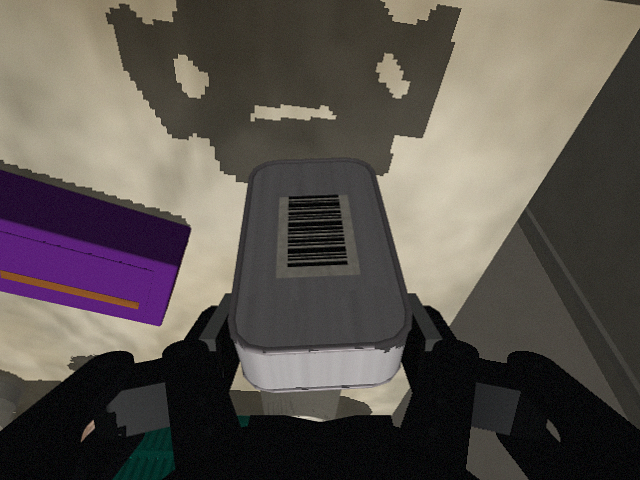

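```bash
python3 -m creep '[[0,0.02,-0.04,0,0,0,0.4],[0,0.06,-0.08,0,0,0,0.4],[0.002,0.098,-0.07,0.498,0,0,0.4],[0.002,0.098,-0.07,0.498,0,0,0.4],[0.002,0.098,-0.07,0.498,0,0,0.4],[0.002,0.098,-0.07,0.498,0,0,0.4],[0.002,0.098,-0.07,0.498,0,0,0.4]]' ; python3 - <<'E'
from h import *
o=bot.get_obs();print(o['q'],o['ee_pos'],o['tcp_rot'],o['opening'],o['wrist_force'])
row([.45,.307,.11],97,54)
E
```

```text
time: 25.75
ee_pos: [0.4706, 0.3094, 0.1763]
tcp_rot: [-179.5, -0.2, 96.8]
wrist_force: [-0.5, -0.2, -1.3]
opening: 0.0596
[33.143   6.3812  5.4939 89.4781  0.3565 26.3125] [0.4706 0.3094 0.1763] [-179.5144   -0.1576   96.8286] 0.05962003769896657 [-0.4869 -0.2482 -1.2526]
row [-0.0001 -0.0202  0.0664] [ 0.934  -0.004  -0.0015] n 1.3891422020785944 6.229934995195384
```

```bash
python3 -m creep '[[0,-0.02,0,0.934,0,0,0.4],[0,-0.02,0.01,0.934,0,0,0.4],[0,-0.02,0.02,0.934,0,0,0.4],[0,-0.02,0.04,0.934,0,0,0.4],[0,-0.02,0.06,0.934,0,0,0.4],[0,-0.02,0.07,0.934,0,0,0.4],[0,-0.02,0.08,0.934,0,0,0.4],[0,-0.02,0.08,0.934,0,0,0.4]]' ; python3 - <<'E'
from h import *
o=bot.get_obs();print(o['q'],o['ee_pos'],o['tcp_rot'],o['opening'],o['wrist_force'])
row([.445,.307,.035],97,57)
E
```

```text
time: 26.55
ee_pos: [0.4365, 0.3025, 0.0861]
tcp_rot: [-126.8, -0.2, 96.7]
wrist_force: [0.3, 0.8, -0.9]
opening: 0.0593
[ 26.3628  53.3005  42.2284 130.3955  15.7286  11.9219] [0.4365 0.3025 0.0861] [-126.8438   -0.208    96.719 ] 0.05934181183466947 [ 0.2669  0.8469 -0.9213]
row [0.0032 0.0463 0.0234] [ 0.0671 -0.0061  0.0002] n 1.0393052860255874 0.44937740441261603
```

```bash
python3 -m creep '[[0,0.02,0.013,0,0,0,0.4],[0,0.04,0.025,0,0,0,0.4],[0,0.04,0.025,0.04,0,0,0.4],[0,0.04,0.025,0.08,0,0,0.4],[0,0.04,0.025,0.08,0,0,0.4]]' ; python3 - <<'E'
from h import *
o,im=snap('wrist','w24.png');print(o['q'],o['ee_pos'],o['tcp_rot'],o['opening'],o['wrist_force'])
row([.434,.302,.012],97,58)
E
```

```text
time: 27.05
ee_pos: [0.4379, 0.3026, 0.0403]
tcp_rot: [-122.9, -0.5, 96.6]
wrist_force: [0.0, 0.2, -0.5]
opening: 0.0588
[ 25.9634  58.938   43.913  130.4446  16.3736  10.4356] [0.4379 0.3026 0.0403] [-122.9477   -0.4543   96.6292] 0.05882427184466322 [ 0.0288  0.249  -0.5364]
row [-0.0003  0.022   0.0188] [ 0.0162 -0.0097  0.0028] n 0.5794567867725063 0.12746037988275952
```

View pics/w24.png

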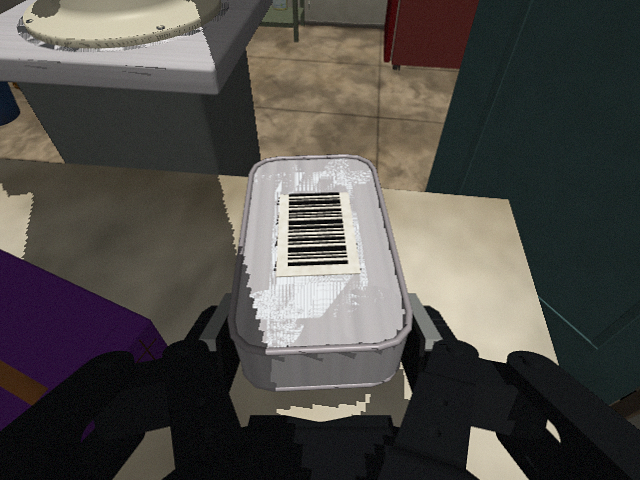

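```bash
python3 - <<'E'
from h import *
o={'ee_pos':np.array([ .4085,.278,.2585]),'tcp_rot':np.array([-179.9466,.0435,90.1979])}
print(px2w('wrist',[[178,209],[275,240],[258,295],[166,268]],0.032,o))
E
```

```text
[[0.4117 0.1392 0.032 ]
 [0.443  0.234  0.032 ]
 [0.5031 0.2144 0.032 ]
 [0.4735 0.1207 0.032 ]]
```

```bash
python3 -m creep '[[0.008,0.007,0.005,0,0,0,0.4],[0.008,0.0145,0.009,0.01,0,0,0.4],[0.008,0.0145,0.009,0.01,0,0,0.4]]'; python3 -m creep '[[0,0.004,0.003,0,0,0,0.4],[0,0.004,0.003,0,0,0,0.4]]';python3 -m creep '[[0,0.002,0.0015,0,0,0,0.4],[0,0.002,0.0015,0,0,0,0.4]]'; python3 - <<'E'
from h import *
o=bot.get_obs();print(o['q'],o['ee_pos'],o['tcp_rot'],o['opening'],o['wrist_force'])
E
```

```text
time: 27.4
ee_pos: [0.4368, 0.3105, 0.02]
tcp_rot: [-122.1, -0.4, 96.6]
wrist_force: [-0.8, -0.7, -1.9]
opening: 0.0592
time: 27.6
ee_pos: [0.4367, 0.3102, 0.0157]
tcp_rot: [-122.1, -0.4, 96.6]
wrist_force: [0.5, -0.6, -1.2]
opening: 0.0591
time: 27.8
ee_pos: [0.4367, 0.3103, 0.0137]
tcp_rot: [-122.2, -0.4, 96.6]
wrist_force: [-0.5, -0.1, -1.9]
opening: 0.059
[ 26.4711  61.2992  44.4485 129.3085  16.9548  10.5751] [0.4367 0.3103 0.0137] [-122.1877   -0.4129   96.5753] 0.05904716141674238 [-0.4843 -0.1003 -1.9354]
```

```bash
python3 -m creep '[[0,0.0015,0.001,0,0,0,0.4],[0,0.0015,0.001,0,0,0,0.55],[0,0.0015,0.001,0,0,0,0.8],[0,0.0015,0.001,0,0,0,1],[0,0.0015,0.001,0,0,0,1],[0,-0.01,-0.04,0,0,0,1],[0,-0.05,-0.08,0,0,0,1],[0,-0.1,-0.10,-0.2,0,0,1]]';  python3 - <<'E'
from h import *
o,im=snap('wrist','w25.png');print(o['q'],o['ee_pos'],o['tcp_rot'],o['opening'],o['wrist_force'])
E
```

```text
time: 28.6
ee_pos: [0.4529, 0.3057, 0.0992]
tcp_rot: [-132.3, -0.2, 96.4]
wrist_force: [1.3, 2.0, -0.4]
opening: 0.0855
[ 26.3875  50.5757  42.6674 128.0367  14.7473  13.5894] [0.4529 0.3057 0.0992] [-132.256    -0.1827   96.4373] 0.08547755658977589 [ 1.321   2.0331 -0.4045]
```

View pics/w25.png

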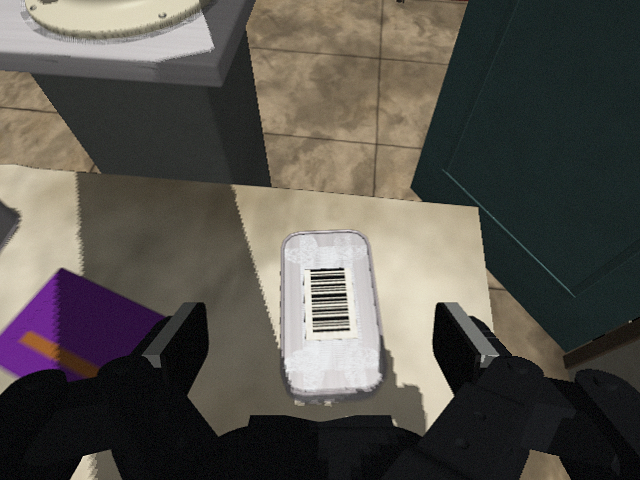

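```bash
python3 - <<'E'
from h import *
row([.36,.17,.30],90,0)
E
```

```text
row [-0.1249 -0.2107 -0.0491] [-0.8008  0.0354  0.1119] n 4.995864192604353 5.398633933352452
```

```bash
python3 -m creep '[[0,-0.05,-0.04,-0.1,0,0,1],[-0.05,-0.1,-0.06,-0.8,0.035,0.112,1],[-0.125,-0.21,-0.05,-0.8,0.035,0.112,1],[-0.125,-0.21,-0.05,-0.8,0.035,0.112,1],[-0.125,-0.21,-0.05,-0.8,0.035,0.112,1],[-0.125,-0.21,-0.05,-0.8,0.035,0.112,1],[-0.125,-0.21,-0.05,-0.8,0.035,0.112,1],[-0.125,-0.21,-0.05,-0.8,0.035,0.112,1]]';  python3 - <<'E'
from h import *
o,im=snap('wrist','w26.png');print(o['q'],o['ee_pos'],o['tcp_rot'],o['opening'],o['wrist_force'])
E
```

```text
time: 29.45
ee_pos: [0.3606, 0.1681, 0.2979]
tcp_rot: [-179.6, 0.1, 90.0]
wrist_force: [0.7, 0.8, -0.0]
opening: 0.0856
[ 24.8994 -12.9964   0.6971 104.1149   0.1371  24.9375] [0.3606 0.1681 0.2979] [-179.5601    0.0534   89.9615] 0.08556618562855163 [ 0.7305  0.7535 -0.0157]
```

View pics/w26.png

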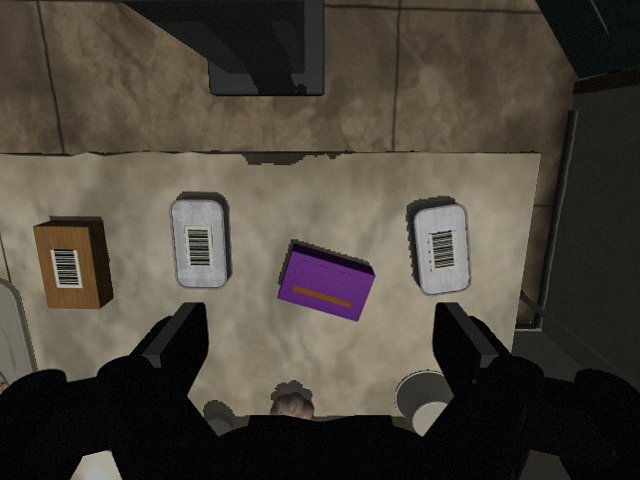

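```bash
python3 - <<'E'
from h import *
im=cv2.imread('pics/w26.png')
o={'ee_pos':np.array([ .3606,.1681,.2979]),'tcp_rot':np.array([-179.5601,.0534,89.9615])}
g=cv2.cvtColor(im,cv2.COLOR_BGR2GRAY)
for n,(x,y,z) in dict(a=(441,250,.028),c=(198,246,.028),d=(66,268,.032)).items():
    w=g[y-28:y+28,x-20:x+20]; b=(w<70).astype(np.uint8)
    b=cv2.morphologyEx(b,cv2.MORPH_CLOSE,np.ones((5,5)))
    k,l,s,c=cv2.connectedComponentsWithStats(b); i=1+np.argmax(s[1:,4])
    r=cv2.minAreaRect(np.argwhere(l==i)[:,::-1].astype(np.float32))
    p=np.array(r[0])+[x-20,y-28]
    print(n,s[i],p,r[1],px2w('wrist',[p],z,o))
print(px2w('top',[[380,300]],.0))
row([.33,-.28,.30],90,0)
E
```

```text
a [  8   9  25  37 633] [440.3706 249.1878] (35.196041107177734, 23.084043502807617) [[0.4159 0.3057 0.028 ]]
c [ 10  12  21  35 639] [198.3424 246.9786] (35.18135452270508, 18.52635383605957) [[0.4133 0.0317 0.028 ]]
d [  8   9  29  36 678] [ 68.3908 265.9972] (38.42326354980469, 22.874048233032227) [[ 0.4348 -0.1174  0.032 ]]
[[ 0.4084 -0.3287  0.    ]]
row [-0.4487 -0.0309 -0.0022] [-0.0096  0.0014 -0.0003] n 8.994687534427563 0.06444494031664685
```

```bash
python3 -m creep '[[-0.44,-0.03,0,0,0,0,1],[-0.44,-0.03,0,0,0,0,1],[-0.44,-0.03,0,0,0,0,1],[-0.44,-0.03,0,0,0,0,1],[-0.44,-0.03,0,0,0,0,1],[-0.44,-0.03,0,0,0,0,1],[-0.44,-0.03,0,0,0,0,1],[-0.44,-0.03,0,0,0,0,1]]'; python3 -m creep '[[-0.1,0,0,0,0,0,1],[-0.1,0,0,0,0,0,1],[-0.1,0,0,0,0,0,1]]';  python3 - <<'E'
from h import *
o,im=snap('wrist','w27.png');print(o['q'],o['ee_pos'],o['tcp_rot'],o['opening'],o['wrist_force'])
E
```

```text
time: 30.3
ee_pos: [0.3354, -0.2314, 0.2946]
tcp_rot: [-178.7, 0.2, 90.0]
wrist_force: [1.7, 0.3, 0.7]
opening: 0.0851
time: 30.6
ee_pos: [0.3356, -0.3339, 0.2928]
tcp_rot: [-178.5, 0.1, 89.8]
wrist_force: [0.1, 0.1, -0.3]
opening: 0.0853
[-44.1794  -2.6983   9.2028 102.8457  -1.1131 -43.9639] [ 0.3356 -0.3339  0.2928] [-178.5473    0.1453   89.7955] 0.08534937600485534 [ 0.0876  0.1415 -0.2754]
```

View pics/w27.png

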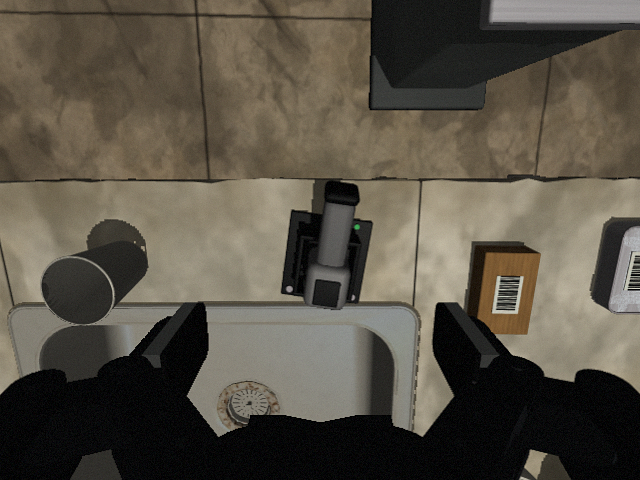

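```bash
python3 - <<'E'
from h import *
im=cv2.imread('pics/w27.png')[:,:,::-1]
crop('','w27c.png',270,170,390,320,4,im)
E
```

```text
(no output)
```

View pics/w27c.png

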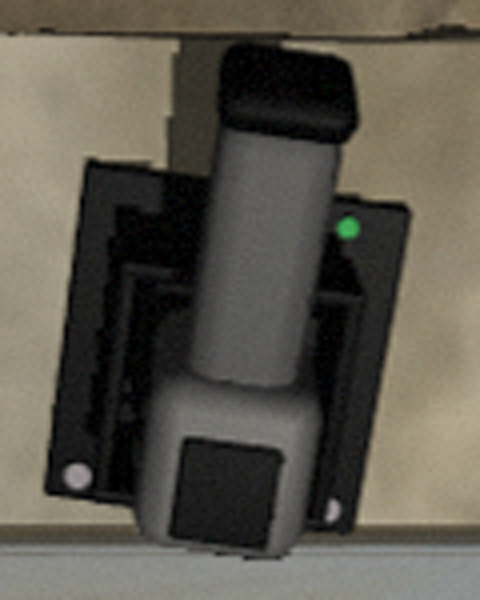

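```bash
python3 - <<'E'
from h import *
o={'ee_pos':np.array([ .3356,-.3339,.2928]),'tcp_rot':np.array([-178.5473,.1453,89.7955])}
f=lambda L:np.array(L,float)/4+[270,170]
p=px2w('wrist',f([(88,162),(410,205),(352,532),(45,493)]),0.006,o);print(p,p.mean(0))
for i in range(4):
    d=p[(i+1)%4]-p[i];print(np.linalg.norm(d),np.degrees(np.arctan2(d[1],d[0])))
q=px2w('wrist',f([(185,438),(285,452),(265,548),(170,535)]),0.102,o);print(q,q.mean(0))
for i in range(4):
    d=q[(i+1)%4]-q[i];print(np.linalg.norm(d),np.degrees(np.arctan2(d[1],d[0])))
print(px2w('wrist',f([(288,90),(243,380)]),0.10,o))
E
```

```text
[[ 0.3445 -0.3652  0.006 ]
 [ 0.3573 -0.2727  0.006 ]
 [ 0.4589 -0.2871  0.006 ]
 [ 0.446  -0.3804  0.006 ]] [ 0.4017 -0.3264  0.006 ]
0.09346870004672822 82.14567536785485
0.10266825132460423 -8.108594432713355
0.09420624324197073 -97.8828731508245
0.10262723671133415 171.47953317489925
[[ 0.3929 -0.3366  0.102 ]
 [ 0.3964 -0.3132  0.102 ]
 [ 0.4207 -0.3177  0.102 ]
 [ 0.4173 -0.3402  0.102 ]] [ 0.4069 -0.3269  0.102 ]
0.02362741791232351 81.43280981538794
0.02468275018810955 -10.473570415136258
0.022821014069835853 -98.51369734929949
0.024690399387058217 171.39871078080125
[[ 0.3121 -0.3133  0.1   ]
 [ 0.3794 -0.323   0.1   ]]
```

```bash
python3 - <<'E'
from h import *
row([.404,-.3268,.16],81.7,0)
E
```

```text
row [0.0052 0.0716 0.1317] [-0.0247  0.0038  0.142 ] n 2.9997258724777134 0.9614887882292946
```

```bash
python3 -m creep '[[0.005,0.072,0.1,-0.025,0.004,0.142,1],[0.005,0.072,0.132,-0.025,0.004,0.142,1],[0.005,0.072,0.132,-0.025,0.004,0.142,1],[0.005,0.072,0.132,-0.025,0.004,0.142,1],[0.005,0.072,0.132,-0.025,0.004,0.142,1]]';  python3 - <<'E'
from h import *
o,im=snap('wrist','w28.png');print(o['q'],o['ee_pos'],o['tcp_rot'],o['opening'],o['wrist_force'])
row([.404,-.3268,.057],81.7,0)
E
```

```text
time: 31.15
ee_pos: [0.405, -0.3237, 0.1617]
tcp_rot: [179.9, 0.1, 82.0]
wrist_force: [0.0, 0.5, 0.7]
opening: 0.0857
[-38.6261  -0.3262  -3.1025  87.1001  -0.0164 -30.6326] [ 0.405  -0.3237  0.1617] [179.902    0.077   82.0065] 0.08567865673553733 [0.0163 0.4726 0.6605]
row [-0.0021 -0.0014  0.1064] [0.0043 0.003  0.0047] n 2.129461799189321 0.047066181541365944
```

View pics/w28.png

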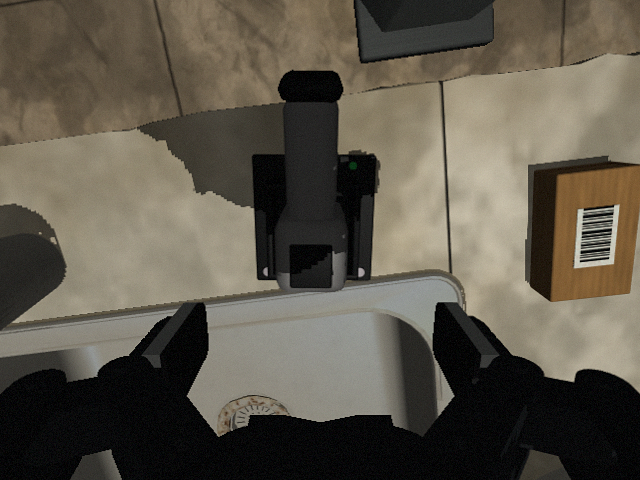

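```bash
python3 - <<'E'
from h import *
o={'ee_pos':np.array([ .405,-.3237,.1617]),'tcp_rot':np.array([179.902,.077,82.0065])}
print(px2w('wrist',[[310.5,266]],.102,o))
print(px2w('wrist',[[266,271],[362,271]],.006,o))
print(px2w('wrist',[[277,292],[346,290]],.095,o))
print(w2px('wrist',[[.404,-.3268,.076]],o))
E
```

```text
[[ 0.4067 -0.328   0.102 ]]
[[ 0.4398 -0.3728  0.006 ]
 [ 0.4509 -0.2936  0.006 ]]
[[ 0.4227 -0.3506  0.095 ]
 [ 0.427  -0.3098  0.095 ]]
[[312.768 247.624]]
```

```bash
python3 -m creep '[[-0.004,-0.0014,0.04,0.004,0.003,0.004,1],[-0.004,-0.0014,0.08,0.004,0.003,0.004,1],[-0.004,-0.0014,0.105,0.004,0.003,0.004,1],[-0.004,-0.0014,0.105,0.004,0.003,0.004,1]]';  python3 - <<'E'
from h import *
o,im=snap('wrist','w29.png');print(o['q'],o['ee_pos'],o['tcp_rot'],o['opening'],o['wrist_force'])
E
```

```text
time: 31.6
ee_pos: [0.4025, -0.3286, 0.0562]
tcp_rot: [-179.9, -0.1, 81.7]
wrist_force: [0.0, -0.5, -0.5]
opening: 0.0855
[-39.2334   1.261  -13.1836  75.6923   0.0061 -30.8835] [ 0.4025 -0.3286  0.0562] [-179.8856   -0.0755   81.65  ] 0.08549174720497238 [ 0.0137 -0.4975 -0.5049]
```

View pics/w29.png

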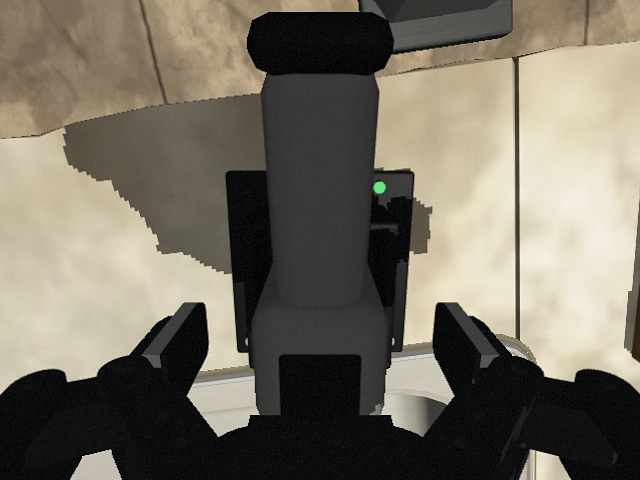

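```bash
python3 -m creep '[[0,0,0,0,0,0,0.7],[0,0,0,0,0,0,0.5],[0,0,0,0,0,0,0.3],[0,0,0,0,0,0,0.3],[0,0,0,0,0,0,0.3],[0,0,0,0,0,0,0.3]]' 90;  python3 - <<'E'
from h import *
o,im=snap('wrist','w30.png');print(o['q'],o['ee_pos'],o['tcp_rot'],o['opening'],o['wrist_force'])
E
```

```text
time: 32.25
ee_pos: [0.4043, -0.3297, 0.0589]
tcp_rot: [179.9, 0.1, 81.7]
wrist_force: [0.1, 2.0, 7.6]
opening: 0.0413
[-39.1963   1.1772 -12.9728  75.6949   0.0055 -30.8682] [ 0.4043 -0.3297  0.0589] [179.8641   0.0748  81.6718] 0.04133072849208842 [0.071  2.001  7.6264]
```

View pics/w30.png

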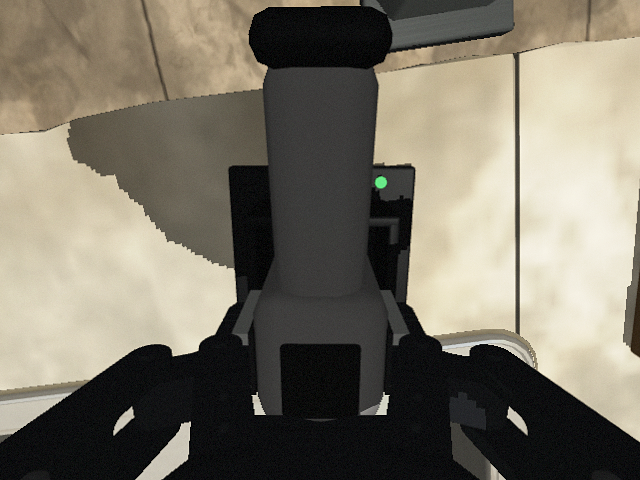

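```bash
python3 -m creep '[[0,0,-0.02,0,0,0,0.3],[0,0,-0.05,0,0,0,0.3],[0,0,-0.08,0,0,0,0.3],[0,0,-0.11,0,0,0,0.3],[0,0,-0.12,0,0,0,0.3]]';  python3 - <<'E'
from h import *
o,im=snap('wrist','w31.png');print(o['q'],o['ee_pos'],o['tcp_rot'],o['opening'],o['wrist_force'],o['torque'])
row([.415,.306,.17],81.7,0)
E
```

```text
time: 32.8
ee_pos: [0.4044, -0.3298, 0.1804]
tcp_rot: [179.8, 0.1, 81.7]
wrist_force: [0.6, 0.1, -1.9]
opening: 0.0412
[-39.1997   0.0962  -0.6182  89.0386   0.0029 -30.8693] [ 0.4044 -0.3298  0.1804] [179.7865   0.1242  81.6695] 0.041150769545504166 [ 0.5997  0.0684 -1.8901] [-0.0143 -0.0034 -0.0149]
row [ 0.6307 -0.0817  0.0086] [ 0.0038  0.0022 -0.0006] n 12.719944581487534 0.029287235563595533
```

View pics/w31.png

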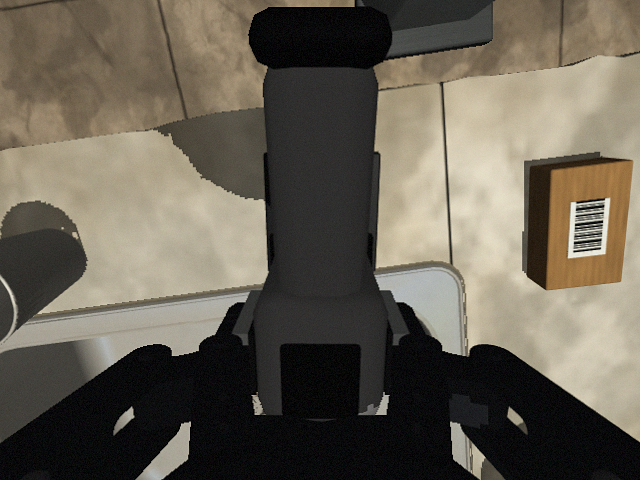

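```bash
python3 -m creep '[[0.03,-0.004,0,0,0,0,0.3],[0.07,-0.009,0,0,0,0,0.3],[0.11,-0.014,0,0,0,0,0.3],[0.15,-0.019,0,0,0,0,0.3],[0.19,-0.025,0,0,0,0,0.3],[0.23,-0.03,0,0,0,0,0.3],[0.27,-0.035,0,0,0,0,0.3],[0.31,-0.04,0,0,0,0,0.3]]'; python3 -m creep '[[0.04,-0.005,0,0,0,0,0.3],[0.08,-0.01,0,0,0,0,0.3],[0.12,-0.015,0,0,0,0,0.3],[0.16,-0.021,0,0,0,0,0.3],[0.2,-0.026,0,0,0,0,0.3],[0.24,-0.031,0,0,0,0,0.3],[0.28,-0.036,0,0,0,0,0.3],[0.31,-0.04,0,0,0,0,0.3]]'; python3 - <<'E'
from h import *
o,im=snap('wrist','w32.png');print(o['q'],o['ee_pos'],o['tcp_rot'],o['opening'],o['wrist_force'],o['torque'])
row([.415,.306,.162],81.7,0)
snap('top','t32.png');snap('scene','s32.png')
E
```

```text
time: 33.65
ee_pos: [0.4082, -0.0151, 0.1756]
tcp_rot: [-179.9, 0.0, 81.7]
wrist_force: [1.2, 0.2, -2.0]
opening: 0.0413
time: 34.45
ee_pos: [0.4135, 0.2979, 0.1752]
tcp_rot: [-179.9, 0.1, 81.7]
wrist_force: [0.4, -0.8, -1.4]
opening: 0.0411
[35.766  -1.2319 -2.5142 88.8237  0.0139 44.03  ] [0.4135 0.2979 0.1752] [-179.9141    0.0637   81.736 ] 0.041124462294130644 [ 0.4227 -0.7844 -1.3607] [-0.1015 -0.011   0.0455]
row [0.0052 0.0007 0.0127] [-0.002  -0.0004  0.0019] n 0.27510928738836793 0.018845195145829784
```

View pics/w32.png

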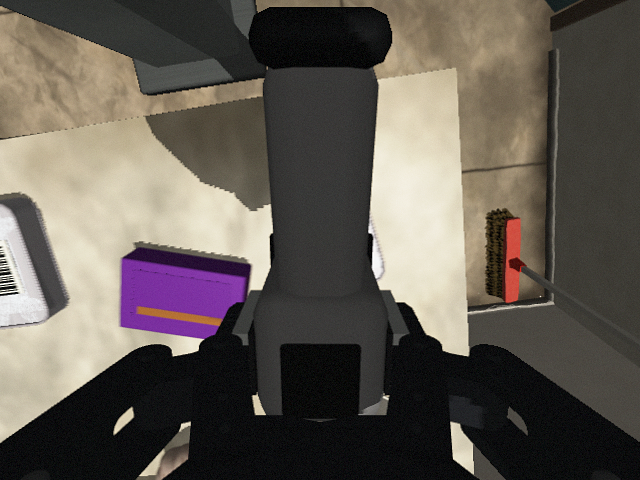

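View pics/s32.png

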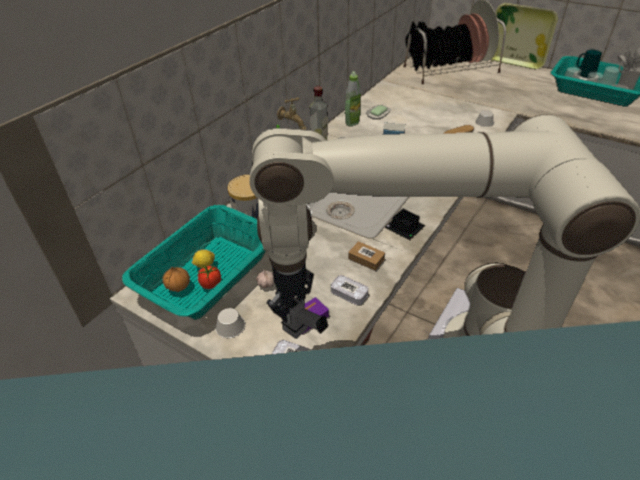

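```bash
python3 - <<'E'
from h import *
o={'ee_pos':np.array([ .4529,.3057,.0992]),'tcp_rot':np.array([-132.256,-.1827,96.4373])}
print(px2w('wrist',[[330.5,302]],.028,o))
E
python3 -m creep '[[0.005,0.001,0.013,0,0,0,0.3],[0.006,0.001,0.013,0,0,0,0.3],[0.006,0.001,0.013,0,0,0,0.3],[0.006,0.001,0.013,0,0,0,0.3],[0.006,0.001,0.013,0,0,0,0.3],[0.006,0.001,0.013,0,0,0,0.3],[0.006,0.001,0.013,0,0,0,0.3],[0.006,0.001,0.013,0,0,0,0.3]]'; python3 -m creep '[[0,0,0,0,0,0,0.3],[0,0,0,0,0,0,0.3],[0,0,0,0,0,0,0.3],[0,0,0,0,0,0,0.3],[0,0,0,0,0,0,0.3],[0,0,0,0,0,0,0.3],[0,0,0,0,0,0,0.3],[0,0,0,0,0,0,0.3]]'; python3 - <<'E'
from h import *
o=bot.get_obs();print(o['ee_pos'],o['opening'])
snap('wrist','w33.png');snap('top','t33.png')
E
```

```text
[[0.4188 0.3101 0.028 ]]
time: 35.4
ee_pos: [0.4161, 0.3017, 0.1642]
tcp_rot: [180.0, -0.0, 81.7]
wrist_force: [0.3, 0.1, -2.2]
opening: 0.0414
time: 36.2
ee_pos: [0.4161, 0.3017, 0.164]
tcp_rot: [-180.0, -0.0, 81.7]
wrist_force: [-0.2, 0.3, -2.3]
opening: 0.0408
[0.4161 0.3017 0.164 ] 0.040826929839971
```

View pics/w33.png

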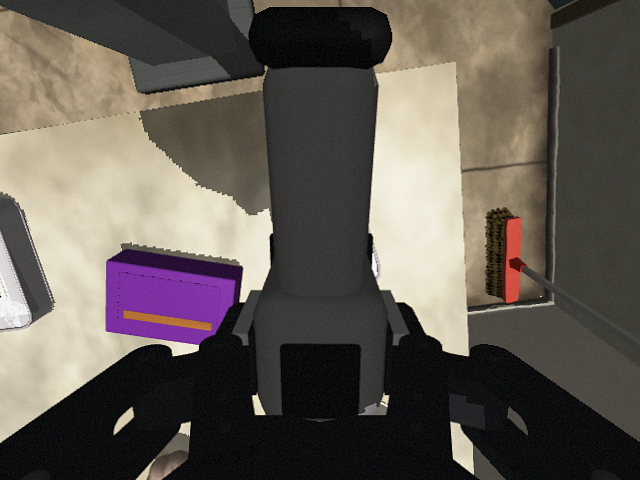

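View pics/t33.png

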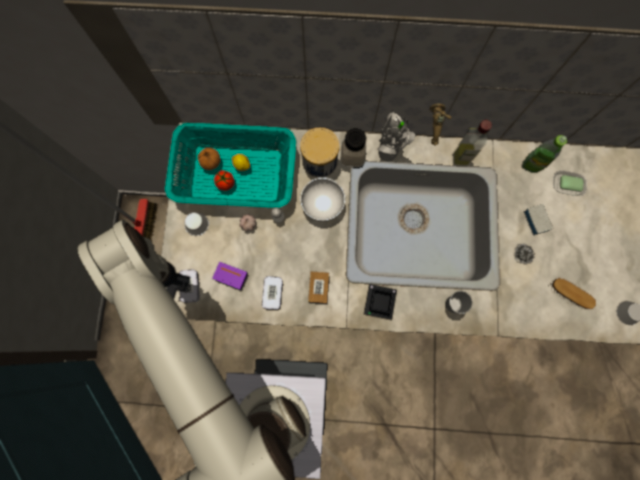

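```bash
python3 -m creep '[[0.006,0,0,0,0,0,0.3],[0.006,0,0,0,0,0,0.3],[0.006,0,0,0,0,0,0.3],[0.006,0,0,0,0,0,0.3],[0.006,0,0,0,0,0,0.3],[0.006,0,0,0,0,0,0.3],[0.006,0,0,0,0,0,0.3],[0.006,0,0,0,0,0,0.3]]'; python3 -m creep '[[0,0,0,0,0,0,0.3],[0,0,0,0,0,0,0.3],[0,0,0,0,0,0,0.3],[0,0,0,0,0,0,0.3],[0,0,0,0,0,0,0.3],[0,0,0,0,0,0,0.3]]'; python3 - <<'E'
from h import *
row([.414,.032,.163],81.7,0)
E
```

```text
time: 37.1
ee_pos: [0.4169, 0.3076, 0.164]
tcp_rot: [-180.0, -0.0, 81.7]
wrist_force: [-0.9, 0.4, -2.5]
opening: 0.0412
time: 37.7
ee_pos: [0.4169, 0.3076, 0.164]
tcp_rot: [-180.0, -0.0, 81.7]
wrist_force: [-0.5, 0.6, -1.9]
opening: 0.0409
row [-0.2732  0.037   0.001 ] [-0.0001 -0.     -0.0006] n 5.513119424439423 0.0037680151856559698
```

```bash
python3 -m creep '[[-0.04,0.005,0,0,0,0,0.3],[-0.09,0.012,0,0,0,0,0.3],[-0.14,0.019,0,0,0,0,0.3],[-0.15,0.02,0,0,0,0,0.3],[-0.15,0.02,0,0,0,0,0.3]]';python3 - <<'E'
from h import *
o,im=snap('wrist','w34.png');print(o['ee_pos'],o['tcp_rot'],o['opening'])
E
```

```text
time: 38.2
ee_pos: [0.4151, 0.155, 0.1644]
tcp_rot: [180.0, -0.0, 81.5]
wrist_force: [1.0, 0.4, -1.9]
opening: 0.041
[0.4151 0.155  0.1644] [179.957   -0.0299  81.5005] 0.040995716616948535
```

View pics/w34.png

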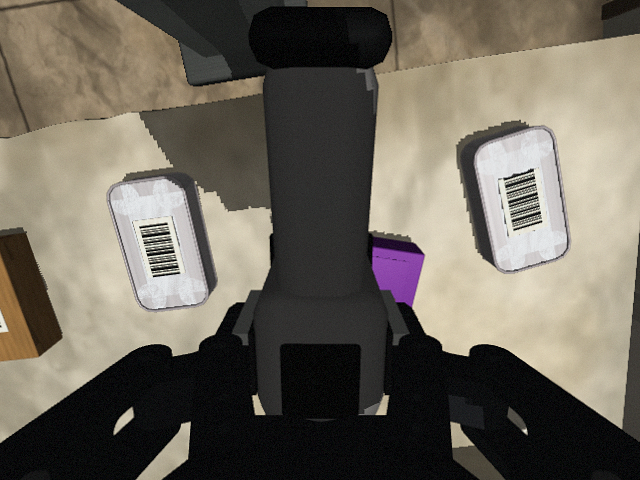

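```bash
python3 - <<'E'
from h import *
o={'ee_pos':np.array([ .4151,.155,.1644]),'tcp_rot':np.array([179.957,-.03,81.5])}
print(px2w('wrist',[[521,202],[158,248]],.028,o))
row([.413,.033,.163],81.7,0)
E
```

```text
[[0.417  0.307  0.028 ]
 [0.412  0.0314 0.028 ]]
row [-0.1221  0.0158  0.0012] [ 0.0006 -0.0008 -0.0023] n 2.4627140094544733 0.017102644046614456
```

```bash
python3 -m creep '[[-0.04,0.005,0,0,0,0,0.3],[-0.08,0.01,0,0,0,0,0.3],[-0.123,0.015,0.001,0,0,0,0.3],[-0.123,0.015,0.001,0,0,0,0.3],[-0.123,0.015,0.001,0,0,0,0.3],[-0.123,0.015,0.001,0,0,0,0.3],[-0.123,0.015,0.001,0,0,0,0.3],[-0.123,0.015,0.001,0,0,0,0.3]]'; python3 - <<'E'
from h import *
row([.412,.0316,.163],81.7,0)
E
```

```text
time: 39.05
ee_pos: [0.4121, 0.0335, 0.163]
tcp_rot: [-180.0, -0.0, 81.8]
wrist_force: [-0.3, 0.1, -2.4]
opening: 0.0408
row [-0.0019  0.0002 -0.    ] [-0.0002 -0.0002  0.0015] n 0.03866478701872577 0.01016707968240459
```

```bash
python3 -m creep '[[-0.002,0,0,0,0,0,0.3],[-0.002,0,0,0,0,0,0.3],[-0.002,0,0,0,0,0,0.3],[-0.002,0,0,0,0,0,0.3],[-0.002,0,0,0,0,0,0.3],[-0.002,0,0,0,0,0,0.3],[-0.002,0,0,0,0,0,0.3],[-0.002,0,0,0,0,0,0.3]]'; python3 -m creep '[[0,0,0,0,0,0,0.3],[0,0,0,0,0,0,0.3],[0,0,0,0,0,0,0.3],[0,0,0,0,0,0,0.3],[0,0,0,0,0,0,0.3],[0,0,0,0,0,0,0.3],[0,0,0,0,0,0,0.3]]'; python3 - <<'E'
from h import *
o,im=snap('wrist','w35.png');print(o['ee_pos'],o['tcp_rot'],o['opening'])
E
```

```text
time: 39.85
ee_pos: [0.4117, 0.0305, 0.163]
tcp_rot: [-180.0, -0.0, 81.7]
wrist_force: [-0.0, -0.6, -1.8]
opening: 0.0409
time: 40.55
ee_pos: [0.4117, 0.0305, 0.163]
tcp_rot: [-180.0, -0.0, 81.7]
wrist_force: [0.5, -0.5, -1.8]
opening: 0.0411
[0.4117 0.0305 0.163 ] [-179.9966   -0.0052   81.6674] 0.04113830850162977
```

View pics/w35.png

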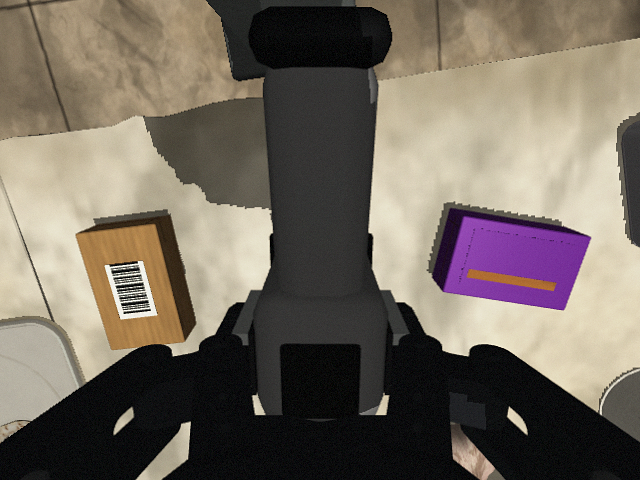

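```bash
python3 - <<'E'
from h import *
o={'ee_pos':np.array([ .4117,.0305,.163]),'tcp_rot':np.array([-180,0,81.667])}
p=px2w('wrist',[[131,290]],.032,o)[0];print(p)
row([p[0],p[1],.166],81.7,0)
E
```

```text
[ 0.4377 -0.1203  0.032 ]
row [-0.1454  0.0476 -0.003 ] [-0.0001 -0.0001 -0.0006] n 3.061421114670334 0.003999473697484205
```

```bash
python3 -m creep '[[-0.04,0.012,-0.003,0,0,0,0.3],[-0.09,0.03,-0.003,0,0,0,0.3],[-0.13,0.042,-0.003,0,0,0,0.3],[-0.145,0.0475,-0.003,0,0,0,0.3],[-0.145,0.0475,-0.003,0,0,0,0.3],[-0.145,0.0475,-0.003,0,0,0,0.3],[-0.145,0.0475,-0.003,0,0,0,0.3],[-0.145,0.0475,-0.003,0,0,0,0.3]]'; python3 -m creep '[[0,0,0,0,0,0,0.3],[0,0,0,0,0,0,0.3],[0,0,0,0,0,0,0.3],[0,0,0,0,0,0,0.3],[0,0,0,0,0,0,0.3],[0,0,0,0,0,0,0.3],[0,0,0,0,0,0,0.3],[0,0,0,0,0,0,0.3]]'; python3 -m creep '[[0,0,0,0,0,0,0.3],[0,0,0,0,0,0,0.3],[0,0,0,0,0,0,0.3],[0,0,0,0,0,0,0.3]]'; python3 - <<'E'
from h import *
o,im=snap('wrist','w36.png');print(o['ee_pos'],o['tcp_rot'],o['opening'])
row([.4043,-.3297,.16],81.7,0)
E
```

```text
time: 41.4
ee_pos: [0.4377, -0.1189, 0.1661]
tcp_rot: [180.0, -0.0, 81.8]
wrist_force: [-0.6, 0.7, -2.4]
opening: 0.0408
time: 42.2
ee_pos: [0.4377, -0.1199, 0.166]
tcp_rot: [-180.0, -0.0, 81.7]
wrist_force: [0.5, 0.7, -1.5]
opening: 0.0406
time: 42.6
ee_pos: [0.4377, -0.1199, 0.166]
tcp_rot: [-180.0, -0.0, 81.7]
wrist_force: [0.0, -0.4, -1.5]
opening: 0.0413
[ 0.4377 -0.1199  0.166 ] [-179.9992   -0.0036   81.6686] 0.041330773958737355
row [-0.2125 -0.0026  0.006 ] [-0.0001 -0.0001 -0.0006] n 4.251232430577307 0.003997521842083383
```

View pics/w36.png

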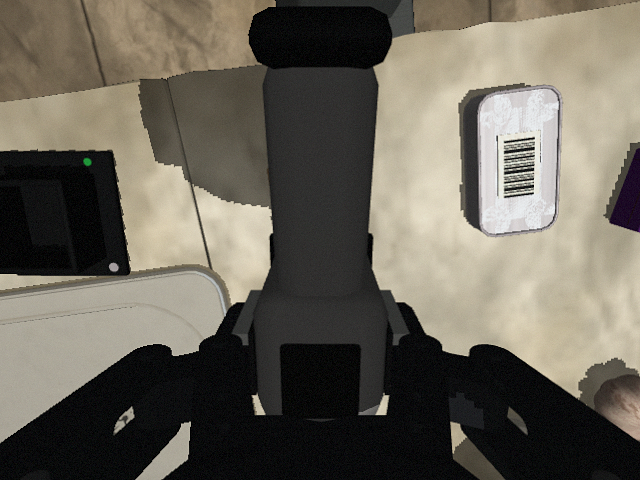

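```bash
python3 - <<'E'
from h import *
o={'ee_pos':np.array([ .4377,-.1199,.166]),'tcp_rot':np.array([-180,0,81.667])}
print(px2w('wrist',[[519,165]],.028,o))
E
python3 -m creep '[[-0.03,0,-0.02,0,0,0,0.3],[-0.07,-0.001,-0.02,0,0,0,0.3],[-0.11,-0.002,-0.02,0,0,0,0.3],[-0.15,-0.002,-0.02,0,0,0,0.3],[-0.19,-0.003,-0.02,0,0,0,0.3],[-0.2125,-0.003,-0.02,0,0,0,0.3],[-0.2125,-0.003,-0.02,0,0,0,0.3],[-0.2125,-0.003,-0.02,0,0,0,0.3]]'; python3 - <<'E'
from h import *
o,im=snap('wrist','w37.png');print(o['ee_pos'],o['tcp_rot'],o['opening'])
row([.4043,-.3297,.0589],81.67,0)
E
```

```text
[[0.4117 0.0314 0.028 ]]
time: 43.45
ee_pos: [0.4037, -0.3298, 0.1857]
tcp_rot: [-180.0, -0.0, 81.6]
wrist_force: [0.6, -1.2, -1.7]
opening: 0.0412
[ 0.4037 -0.3298  0.1857] [-179.9626   -0.0404   81.6051] 0.041235539595468274
row [-0.0004  0.0005  0.127 ] [-0.0004 -0.0005 -0.0002] n 2.5397081169483497 0.004473465476036404
```

View pics/w37.png

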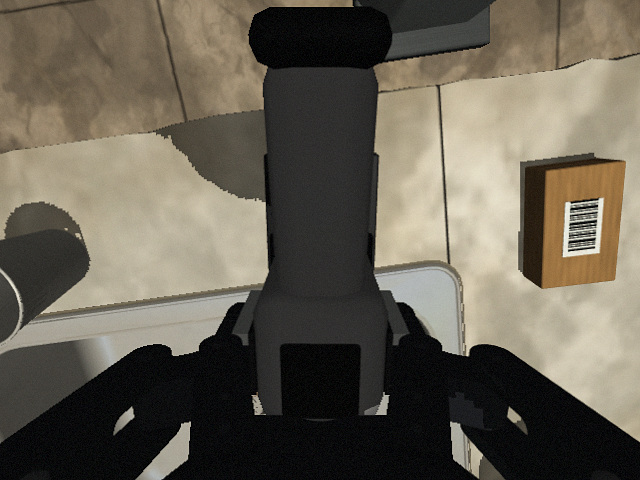

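```bash
python3 -m creep '[[0,0.0005,0.04,0,0,0,0.3],[0,0.0005,0.07,0,0,0,0.3],[0,0.0005,0.078,0,0,0,0.3],[0,0.0005,0.09,0,0,0,0.3],[0,0.0005,0.1,0,0,0,0.3],[0,0.0005,0.1,0,0,0,0.3]]'; python3 - <<'E'
from h import *
row([.4043,-.3297,.0595],81.67,0)
E
```

```text
time: 44.1
ee_pos: [0.4044, -0.3294, 0.0856]
tcp_rot: [-180.0, -0.0, 81.7]
wrist_force: [-0.3, 1.2, -2.6]
opening: 0.0411
row [-0.0003 -0.0001  0.0261] [-0.0005 -0.0004  0.0004] n 0.5210511362812459 0.0049667353803209136
```

```bash
python3 -m creep '[[0,0,0.01,0,0,0,0.3],[0,0,0.018,0,0,0,0.3],[0,0,0.024,0,0,0,0.3],[0,0,0.024,0,0,0,0.3]]';python3 -m creep '[[0,0,0.002,0,0,0,0.3],[0,0,0.002,0,0,0,0.3]]'; python3 - <<'E'
from h import *
print(bot.get_obs()['wrist_force'])
E
```

```text
time: 44.5
ee_pos: [0.404, -0.3294, 0.0609]
tcp_rot: [-179.9, -0.1, 81.7]
wrist_force: [0.7, 0.1, -2.1]
opening: 0.041
time: 44.7
ee_pos: [0.4045, -0.3298, 0.06]
tcp_rot: [180.0, 0.0, 81.7]
wrist_force: [-0.5, 0.2, -1.6]
opening: 0.0414
[-0.5445  0.1869 -1.6315]
```

```bash
python3 -m creep '[[0,0,0.002,0,0,0,0.3],[0,0,0.002,0,0,0,0.3]]'; python3 -m creep '[[0,0,0,0,0,0,0.4],[0,0,0,0,0,0,0.6],[0,0,0,0,0,0,0.8],[0,0,0,0,0,0,1],[0,0,0,0,0,0,1],[0,0,0,0,0,0,1]]'; python3 - <<'E'
from h import *
o,im=snap('wrist','w38.png');print(o['ee_pos'],o['tcp_rot'],o['opening'],o['wrist_force'])
E
```

```text
time: 44.9
ee_pos: [0.4048, -0.33, 0.059]
tcp_rot: [179.9, 0.0, 81.7]
wrist_force: [-1.5, 1.4, 4.1]
opening: 0.0414
time: 45.5
ee_pos: [0.4044, -0.3298, 0.0579]
tcp_rot: [-180.0, -0.0, 81.7]
wrist_force: [0.7, -0.1, -0.0]
opening: 0.085
[ 0.4044 -0.3298  0.0579] [-179.9918   -0.0086   81.6653] 0.08501148772125365 [ 0.6867 -0.1165 -0.0271]
```

View pics/w38.png

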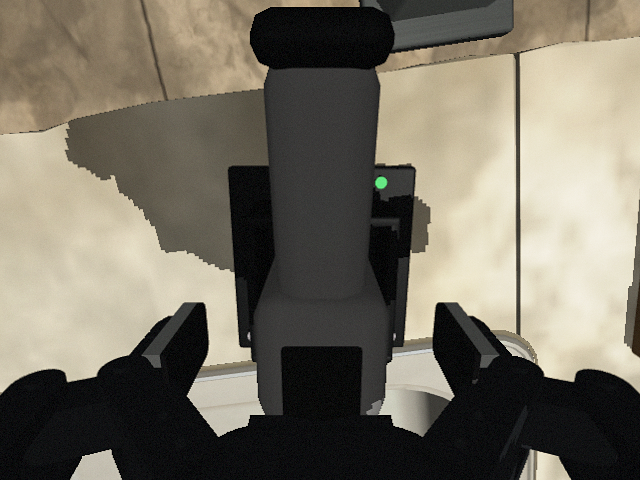

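Contact with the cup floor was felt (4 N) and the scanner stands upright after release. I raise the gripper and run the final checks.

```bash
python3 -m creep '[[0,0,-0.05,0,0,0,1],[0,0,-0.1,0,0,0,1],[0,0,-0.15,0,0,0,1],[0,-0.07,-0.22,0,0,0.14,1],[0.05,-0.07,-0.24,0,0,0.14,1],[0.1,-0.07,-0.24,0,0,0.14,1],[0.15,-0.07,-0.24,0,0,0.14,1],[0.15,-0.07,-0.24,0,0,0.14,1]]'; python3 - <<'E'
from h import *
o,im=snap('wrist','w39.png');print(o['ee_pos'],o['tcp_rot'],o['opening'],o['wrist_force'])
o,im=snap('top','t39.png');crop('','t39c.png',160,190,480,340,2.5,im)
o,im=snap('scene','s39.png');crop('','s39c.png',200,170,460,365,3,im)
E
```

```text
time: 46.35
ee_pos: [0.3566, -0.1688, 0.2995]
tcp_rot: [179.9, -0.0, 73.7]
wrist_force: [0.9, -0.4, -0.6]
opening: 0.0856
[ 0.3566 -0.1688  0.2995] [179.8543  -0.0104  73.6875] 0.0856005925865614 [ 0.9162 -0.3987 -0.5688]
```

View pics/w39.png

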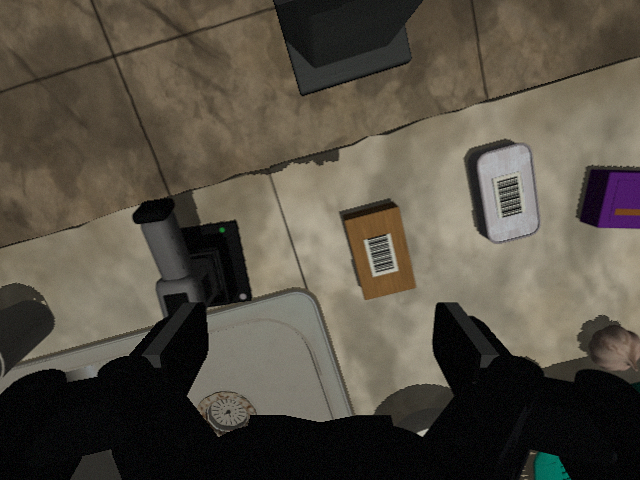

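View pics/t39c.png

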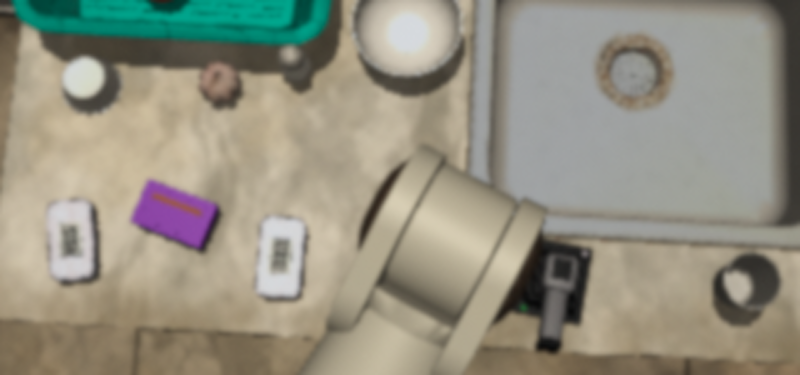

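View pics/s39c.png

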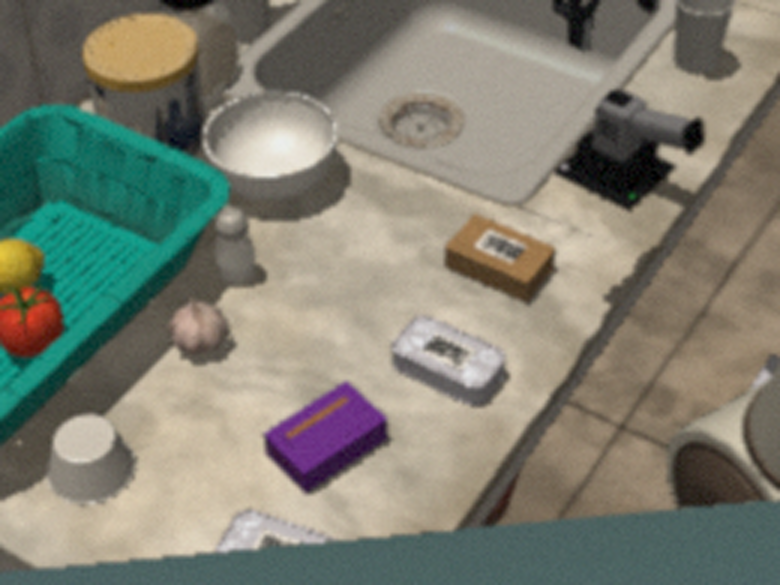

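```bash
python3 -c "
from workcell import bot; print(bot.job_done())"
```

```text
the job is handed in; nothing more can be done
None
```

I turned pack_a (left tin) and pack_d (brown carton) barcode up. pack_c was already barcode up, and pack_b was absent. The purple carton in its place is the look-alike, and I left it alone.

I then scanned a, c and d from left to right and put the scanner back in its holder. The job was handed in at about 46 s with no verdict.

- **Scans:** each pack had at least 1.2 s of holding still, with the scanner's nose about 8 cm above the barcode. The scanner's axis was within about 2 mm of my camera-measured barcode centre. For pack_a I first held about 5 mm off, then corrected the position and held again. I had no readout confirming that a scan registered.
- **pack_c moved:** it shifted about 3 cm by itself early in the run. I measured it again before scanning, and it was still in the same place afterwards.
- **Grip:** the scanner did not visibly shift in the grip at any check, so I saw no sign of the grip slackening.
- **Last pictures:** all three packs lie flat with the barcode on top, and the scanner stands nose-down in its holder, where I felt about 4 N on the cup floor before releasing. The bystanders and the purple carton look unmoved, and the open gripper is clear of everything.
- **Uncertain:** I judged flatness and the scanner's seating from pictures and contact forces, not from direct measurements. No check failed or disagreed by more than a few millimetres.

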